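# Move the headset to the other swing-out hook

### The job

Swing the empty hook on the rail fully out against its stop, move the headset from its present hook gently onto the bar of that one and let go, then fold the emptied hook flat against the rail, fully home. The hinges are stiff but the hooks are light: push them near the tip rather than pinch them, never load a hook or the rail with more than 20 N, keep the headset off the bench and upright, and leave everything else alone.

Things in the scene. Friction and masses are not known exactly. Their poses are not given: they have to be found in the camera images.
- rail: aluminium profile rail on two posts, 600 mm long (along its y), 40 x 40 mm section, its top 225 mm above the bench; origin on the bench under its middle, front face 20 mm towards its -x. It carries the two hooks and, near its +y end, a thin fixed peg with a spanner on it
- free_hook: the empty hook: fixed 36 mm back plate with hinge; origin on the rail's front face at mid-height of the arm's bar, 215 mm above the bench; x away from the robot, y along the rail. The swinging arm is a steel bar 10 mm thick, 14 mm tall, 90 mm long from the hinge axis, with an upright round pin (10 mm diameter) 85 mm from the axis, 33 mm above the bar's top
- used_hook: the hook on which the headset hangs at the start, swung out; same shape, sizes and axes as free_hook
- free_hinge (a point): point on the upright hinge axis of the empty hook, 20 mm in front of the rail face, at mid-height of the bar
- used_hinge (a point): the same point of the headset's first hook
- free_arm (a joint): angle of the empty hook's arm in its hinge block, rad: 0 = flat along the rail (arm along the rail's +y), growing as the tip swings out to the rail's -x side, stop at pi/2. Stiff, stays where left, no latch; 2 N at the tip pin leaves either end, 11-14 N there reaches it. The block's rubber bush yields meanwhile (this one is soft), so the tip must be pushed past square (or past flat) till the stop is felt, then springs back. Never over 20 N
- used_arm (a joint): angle of the headset's first hook's arm in its hinge block, rad: 0 = flat along the rail (arm along the rail's +y), growing as the tip swings out to the rail's -x side, stop at pi/2. Stiff, stays where left, no latch; 2 N at the tip pin leaves either end, 11-14 N there reaches it. The block's rubber bush yields meanwhile (this one is firm), so the tip must be pushed past square (or past flat) till the stop is felt, then springs back. Never over 20 N
- free_tip (a point): top end of the upright pin at the free end of the empty hook's arm, 255 mm above the bench (the rail's top is 30 mm lower)
- used_tip (a point): the same pin top on the headset's first hook
- free_seat (a point): point on the top face of the empty hook's bar, 50 mm from the hinge axis, 222 mm above the bench: where the headset is to sit; its y points along the bar to the pin, its z up
- used_seat (a point): the same point of the headset's first hook
- headset: white head frame with black ear cups: arch 140 mm wide (y), 24 mm deep (x, along the bar while hung), 0.14-0.26 kg. Origin: underside of the arch's middle, resting on the bar; z up. Two cheeks, 20 mm apart, reach 8 mm below it and straddle the bar. Grip the crest block: 22 mm wide (y), 20 mm (x), from 8 to 50 mm above the origin. Sides and cups reach 142 mm down, the boom 155 mm
- spanner: flat steel spanner hanging on the rail's fixed peg; origin under its top edge; leave alone
- meter: black multimeter 75 x 140 x 32 mm lying on the bench; origin at the underside's centre; leave alone
- screwdriver: black screwdriver lying on the bench; origin at the underside's centre; leave alone
- jar: small jar with a steel cap, 52 mm wide, 55 mm high; origin at the underside's centre; leave alone
- mug: white mug 80 mm wide, 90 mm high; origin at the underside's centre; leave alone
- tray: grey two-part tray 90 x 90 x 30 mm; origin at the underside's centre; leave alone
- reel: white empty reel 60 mm wide, 40 mm high; origin at the underside's centre; leave alone

How it is judged:
By the outcome, as a careful person would: the job done as asked, in the order asked, and still so for the second after the job is handed in, with the robot touching nothing.
It also fails if it takes over 72 s, if anything falls off the work surface, if the arm or the gripper's body presses on something with over 40 N, if the wrist force passes 120 N, or if a joint passes its speed limit or range.

### The arm

A 6-joint arm with a two-finger parallel gripper is mounted at the origin on the work surface. World frame = base frame: x ahead of the robot, y to its left, z up, the work surface at z = 0. Lengths are in m, angles in rad, forces in N, time in s.
With the tool pointing down it reaches from about 0.25 to 0.725 m from the base axis. Payload 4 kg.
Tool frame: the origin (TCP) lies at the very end of the fingers, on their centre line; the grasp point (between the pads) lies 19 mm behind it; z points along the fingers, y is the line along which they close (so a half turn about z gives the same grasp; the last joint's range is limited). The gripper opens to 85 mm and grips with 20 to 120 N. Pads are 22 mm wide; open, the fingers measure 114 mm over their backs; the gripper's body (76 mm by 85 mm) begins 54 mm behind the grasp point. The pads swing forward as they close: fully open they stand 13 mm farther back than shut.
Start: joints at [1.336, 0.241, 0.005, 1.335, 0, 1.571], TCP at [0.116, 0.486, 0.231] pointing down, gripper open.
Joint ranges: [-2.72, 2.72], [-1.05, 1.87], [-1.09, 1.28], [-1.99, 2.15], [-1.42, 1.44], [-3.14, 3.14]. Speed limits (rad/s): [2.79, 2.79, 3.14, 3.14, 3.14, 3.14].

### API

Orientations are given as a 3x3 rotation matrix whose columns are the frame's x, y, z axes.
In Python, from rig import manip gives the robot as it stands.
- The arm moves only by the tool jog_arm, never from a script. Its argument "plan" is a list of rows, each an object of numbers: "x", "y", "z": the shift along the world's x, y, z in cm; "wx", "wy", "wz": the turn, a rotation vector about the world's x, y, z in degrees; "hand": the opening, from 0 (shut) to 1 (fully open). A call has 1 to 5 rows; each row is the pose to reach, as a shift and turn from the pose commanded when the call began; what a row does not reach only later rows make up. A row lasts 1/12 s, in which the tool goes at most 41.7 mm and 7.16 degrees, less where a joint would pass 70% of its speed; a pose out of reach is approached as far as the arm can. A call with a gripper value outside its range is refused whole. The fingers move at their own pace and stop on an object; "force" is the grip in N (left out, the last holds). Time passes only in rows, so rows that repeat a pose let the fingers close. It gives the time, the measured TCP pose, the force, the opening and the grip force at its end, in the units of the state.
- manip.get_obs(): the state, without advancing time (a new reading comes with each control period).
- manip.snapshot(name): name is "scene" or "top"; returns the picture (400x640x3 uint8, red, green, blue); there is no depth.
- manip.camera_params(name): a dict with "fx", "fy", "cx", "cy" (pixels), "R" (3x3) and "t" (3): a world point X has camera coordinates R X + t. Camera axes: x right, y down, z forward; pixel columns grow to the right and rows downward; lengths in m; the calibration is good to about 2 mm. A picture is of the moment at which its call begins. camera_params takes no time and is no camera call.
- manip.close_job(): hands the job in; it is judged then, once.
The state is a dict: "t": time; "joint_positions": joint angles; "joint_vel": joint speeds; "joint_efforts": joint torques, N m; "tool_pos": TCP position; "tcp_rot": TCP orientation; "force": force on the tool from outside, world axes, zero at the start; "wrist_torque": the same for the moment, N m; "opening": opening from 0.0 (shut) to 1.0 (fully open); "grip_force": force on a finger pad.
Only numpy, scipy, OpenCV 4.12 (cv2) and the standard library are available. Lean on these libraries where they do the work, as an engineer would, in place of code of your own. Each camera call takes 0.05 s, during which the arm holds its last target. There are 200 camera calls.

## Working session

There is one attempt and no reset: what is moved stays moved. The work goes in short steps, Python scripts to look and compute and a tool call to move; the robot and the scene stay as the last step left them, time stands still between calls to the robot, and variables do not carry over. Pictures are saved under pics/ and viewed, at most 10 in all, crops included, and the job is handed in when it is done.

Besides the shell and the picture viewer there is one more tool, called after ">>>" as name(argument=value, ...), one argument or row to a line, values as JSON. jog_arm: Moves the arm, as the interface text tells. Its arguments: {"type":"object","properties":{"plan":{"type":"array"},"force":{"type":"number"}},"required":["plan"]}

```bash
mkdir -p pics; ls
python3 - <<'E'
from rig import manip
import cv2,numpy as np
for n in("scene","top"):
    im=manip.snapshot(n); cv2.imwrite(f"pics/{n}0.png",im[:,:,::-1])
    p=manip.camera_params(n); print(n,{k:np.round(v,4).tolist() for k,v in p.items()})
o=manip.get_obs();print(o)
E
```

```text
pics
scene {'fx': 465.4869, 'fy': 465.4869, 'cx': 325.2982, 'cy': 193.8882, 'R': [[-0.3012, 0.9534, 0.0169], [0.6061, 0.2051, -0.7685], [-0.7361, -0.2212, -0.6397]], 't': [0.2067, -0.1842, 1.6888]}
top {'fx': 364.5184, 'fy': 364.5184, 'cx': 321.9628, 'cy': 197.9665, 'R': [[-0.006, -1.0, -0.0042], [-0.9779, 0.0068, -0.2091], [0.2091, 0.0029, -0.9779]], 't': [-0.0473, 0.5663, 0.8553]}
{'t': 0.1, 'joint_positions': array([1.33598930e+00, 2.41312887e-01, 3.86642593e-03, 1.33521457e+00,
       1.02542564e-05, 1.57081536e+00]), 'joint_vel': array([-0.00014435, -0.00237496,  0.00379347, -0.00159039, -0.00172586,
       -0.00063714]), 'joint_efforts': array([-2.13470648e-04, -3.73138440e+01,  2.53009558e+01,  1.08710220e-02,
        4.07822699e-05, -1.54462128e-06]), 'tool_pos': array([0.11619254, 0.4857282 , 0.2305172 ]), 'tcp_rot': array([[-9.72554824e-01,  2.32673415e-01, -4.43805543e-04],
       [ 2.32673838e-01,  9.72553137e-01, -1.81114688e-03],
       [ 1.02187441e-05, -1.86470157e-03, -9.99998261e-01]]), 'force': array([-0.71852315, -0.29475945, -0.02749983]), 'wrist_torque': array([-0.01018798, -0.01706116,  0.00296845]), 'grip_force': 0.0, 'opening': 0.9998007423933579}
```

View pics/scene0.png

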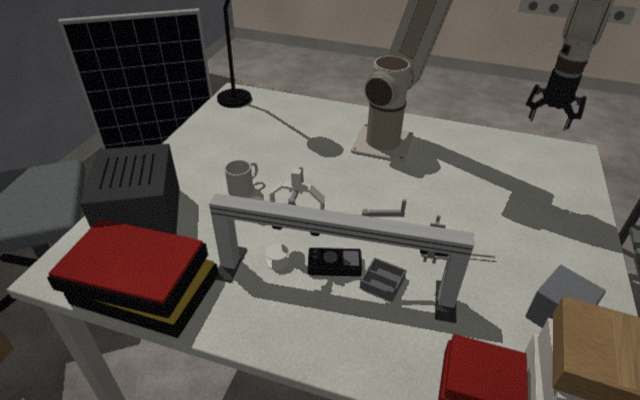

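View pics/top0.png

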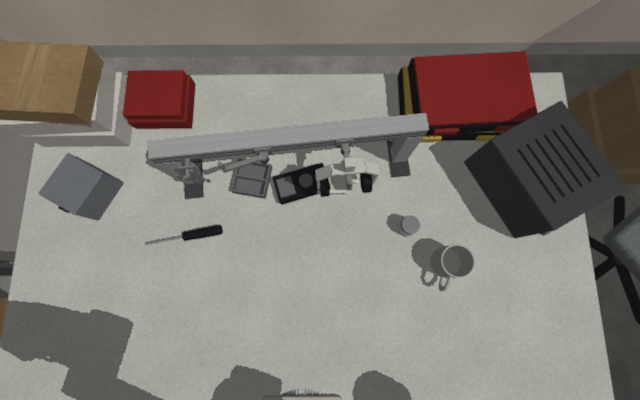

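The scene picture shows the rail (210,200)–(470,240) with the headset near (297,190) and the free hook arm near (385,210). In the top picture the free hook's hinge is near (265,157) with its arm toward (205,170), and the used hook is at (345,150). I'll zoom in.

Run:
```python
import cv2,numpy as np
a=cv2.imread("pics/top0.png")[108:218,140:440];b=cv2.imread("pics/scene0.png")[155:275,200:500]
a=cv2.resize(a,(780,286),interpolation=cv2.INTER_CUBIC);b=cv2.resize(b,(780,312),interpolation=cv2.INTER_CUBIC)
c=np.vstack([a,b]);c=cv2.convertScaleAbs(c,alpha=1.4)
cv2.imwrite("pics/zoom0.png",c)
```

```text
(no output)
```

View pics/zoom0.png

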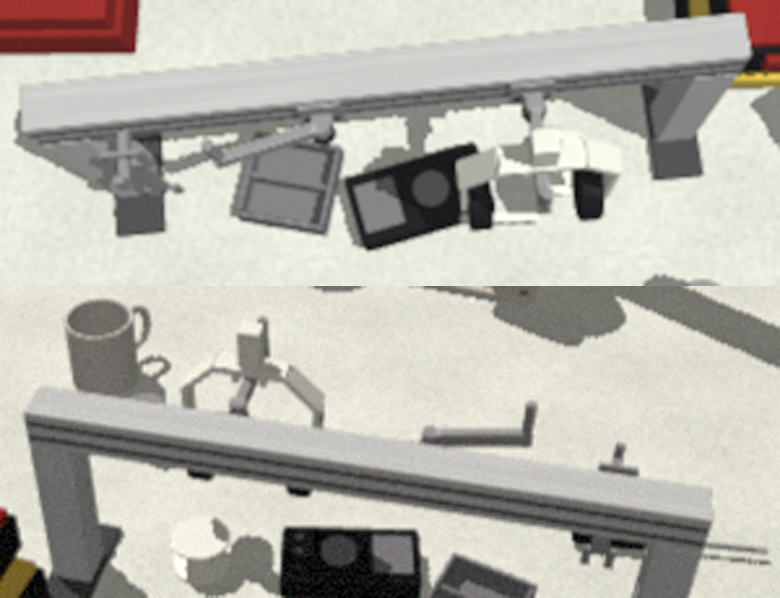

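The zoom shows these points:

| View | Point | Zoom px |
|---|---|---|
| Top | Free hinge | (320,128) |
| Top | Free pin top | (207,147) |
| Top | Used hinge | (532,100) |
| Top | Headset crest | (545,180) |
| Scene | Free pin top | (531,404) |
| Scene | Free hinge | (430,433) |
| Scene | Used pin top | (262,320) |
| Scene | Headset crest | (250,345) |

The free arm is already about 25° open.

```bash
cat > h.py <<'E'
import numpy as np,cv2
from rig import manip
def ray(n,uv):
    p=manip.camera_params(n);R=np.array(p["R"]);t=np.array(p["t"])
    d=R.T@np.array([(uv[0]-p["cx"])/p["fx"],(uv[1]-p["cy"])/p["fy"],1]);return -R.T@t,d/np.linalg.norm(d)
def plane(n,uv,z):
    c,d=ray(n,uv);return c+d*(z-c[2])/d[2]
def tri(uvt,uvs):
    A=np.zeros((3,3));b=np.zeros(3)
    for n,u in(("top",uvt),("scene",uvs)):
        c,d=ray(n,u);P=np.eye(3)-np.outer(d,d);A+=P;b+=P@c
    return np.linalg.solve(A,b)
def proj(n,X):
    p=manip.camera_params(n);q=np.array(p["R"])@X+p["t"];return np.array([p["fx"]*q[0]/q[2]+p["cx"],p["fy"]*q[1]/q[2]+p["cy"]])
T=lambda x,y:(x/2.6+140,y/2.6+108)
S=lambda x,y:(x/2.6+200,(y-286)/2.6+155)
E
python3 - <<'E'
from h import *
np.set_printoptions(precision=4,suppress=True)
print("rail back corners top",plane("top",T(22,88),.225),plane("top",T(743,15),.225))
print("rail front corners top",plane("top",T(24,125),.225),plane("top",T(747,52),.225))
print("rail scene corners far(front)",plane("scene",S(45,388),.225),plane("scene",S(711,490),.225))
print("rail scene corners near(back)",plane("scene",S(28,418),.225),plane("scene",S(706,518),.225))
print("fpin",plane("top",T(207,144),.255),plane("scene",S(531,404),.255),tri(T(207,144),S(531,404)))
print("fhinge",plane("top",T(321,128),.222),plane("scene",S(430,430),.222))
print("upin scene",plane("scene",S(262,319),.255)); print("uhinge",plane("top",T(533,108),.222))
print("crest scene top",plane("scene",S(252,322),.272))
g=cv2.imread("pics/top0.png",0)
# rail front-top edge & back edge: column scan profile
for c in (170,240,300,360,400): print(c,g[112:165,c].tolist())
E
```

```text
rail back corners top [0.6549 0.3158 0.225 ] [ 0.7142 -0.2758  0.225 ]
rail front corners top [0.6232 0.3112 0.225 ] [ 0.6816 -0.2769  0.225 ]
rail scene corners far(front) [ 0.6829 -0.2734  0.225 ] [0.6247 0.3155 0.225 ]
rail scene corners near(back) [ 0.7249 -0.2681  0.225 ] [0.6596 0.3138 0.225 ]
fpin [0.5966 0.1533 0.255 ] [0.599  0.1547 0.255 ] [0.597  0.1542 0.2532]
fhinge [0.6199 0.0713 0.222 ] [0.6233 0.073  0.222 ]
upin scene [ 0.558 -0.108  0.255]
uhinge [ 0.6356 -0.1008  0.222 ]
crest scene top [ 0.5867 -0.107   0.272 ]
170 [59, 60, 58, 48, 39, 37, 39, 49, 58, 53, 43, 38, 38, 38, 38, 38, 104, 151, 163, 160, 161, 164, 165, 165, 166, 167, 157, 146, 146, 148, 151, 150, 147, 146, 148, 147, 146, 146, 145, 146, 149, 148, 147, 143, 119, 86, 66, 78, 76, 60, 87, 98, 95]
240 [162, 162, 164, 165, 165, 164, 165, 165, 163, 162, 163, 165, 163, 164, 164, 164, 167, 167, 166, 157, 148, 148, 147, 148, 150, 149, 146, 146, 146, 148, 149, 149, 150, 151, 150, 147, 137, 112, 83, 67, 82, 75, 72, 89, 92, 92, 80, 62, 61, 95, 115, 116, 118]
300 [164, 164, 164, 162, 161, 161, 162, 163, 163, 164, 166, 165, 164, 156, 147, 147, 149, 152, 149, 147, 147, 147, 148, 148, 147, 146, 148, 148, 147, 147, 132, 105, 78, 59, 74, 69, 72, 89, 94, 95, 96, 94, 93, 92, 93, 94, 92, 93, 94, 93, 92, 93, 93]
360 [162, 163, 165, 165, 164, 165, 165, 158, 149, 148, 147, 150, 151, 149, 146, 145, 146, 148, 148, 147, 149, 151, 150, 148, 125, 98, 76, 64, 78, 69, 78, 94, 93, 93, 94, 95, 119, 153, 164, 163, 165, 166, 164, 162, 163, 163, 171, 177, 178, 182, 181, 177, 177]
400 [18, 17, 23, 119, 150, 147, 147, 148, 149, 148, 146, 145, 148, 148, 147, 149, 149, 149, 148, 145, 121, 95, 75, 60, 72, 67, 70, 76, 73, 73, 72, 72, 73, 72, 72, 72, 76, 83, 90, 94, 94, 94, 94, 94, 95, 96, 95, 95, 94, 83, 65, 60, 60]
```

Run:
```python
from h import *
np.set_printoptions(precision=4,suppress=True)
g=cv2.imread("pics/top0.png",0).astype(float)
B=[];F=[]
for c in range(215,385,5):
    col=g[:,c]; r0=int(np.interp(c,[170,400],[143,124]))
    b=next(r for r in range(r0-10,r0+4) if col[r]>155 and col[r+1]<=155.) if 0 else None
    # back: 165->148
    r=r0
    while col[r]<156.5: r-=1
    B.append(plane("top",(c,r+(col[r]-156.5)/(col[r]-col[r+1])),.225))
    r=r0
    while col[r]>115: r+=1
    F.append(plane("top",(c,r-1+(col[r-1]-115)/(col[r-1]-col[r])),.225))
B=np.array(B);F=np.array(F)
for P in(B,F): k=np.polyfit(P[:,1],P[:,0],1);print(k,np.std(P[:,0]-np.polyval(k,P[:,1])))
k=np.polyfit(np.r_[B,F][:,1],0*np.r_[B,F][:,0],1)
kb,kf=np.polyfit(B[:,1],B[:,0],1),np.polyfit(F[:,1],F[:,0],1)
m=(kb+kf)/2; th=np.arctan(-m[0]); yx=np.array([-np.sin(th),np.cos(th)]);xx=np.array([np.cos(th),np.sin(th)])
print("yaw",np.degrees(th),"width",(kb[1]-kf[1])*np.cos(th))
C=np.array([m[1],0.])
for n,p in dict(fpin=tri(T(207,144),S(531,404)),fh1=plane("top",T(321,128),.222),fh2=plane("scene",S(430,430),.222),uh=plane("top",T(533,108),.222),upin=plane("scene",S(262,319),.255)).items():
    d=p[:2]-C; print(n,"rail x,y",d@xx,d@yx)
# end positions
for n,p in dict(e1=plane("top",T(22,105),.225),e2=plane("top",T(745,35),.225)).items():
    d=p[:2]-C; print(n,d@xx,d@yx)
print(C)
```

```text
[-0.0991  0.6911] 0.0010642133255888123
[-0.1004  0.65  ] 0.0002767151794561008
yaw 5.696038128366979 width 0.04087914953967668
fpin rail x,y -0.05786522077944714 0.16076220298316626
fh1 rail x,y -0.043369250045786664 0.07597995237628101
fh2 rail x,y -0.039824902023547194 0.07729400392845484
uh rail x,y -0.04476421467461056 -0.09682861656115621
upin rail x,y -0.12279303314029372 -0.09630613067198047
e1 0.0010538813850198847 0.31592012311656625
e2 -0.0016239788990813967 -0.2774953776436627
[0.6706 0.    ]
```

```bash
cat >> h.py <<'E'
C=np.array([.6706,0.]);th=np.radians(5.7)
xx=np.array([np.cos(th),np.sin(th)]);yy=np.array([-np.sin(th),np.cos(th)])
W=lambda r:C+r[0]*xx+r[1]*yy
FH=np.array([-.040,.077]);UH=np.array([-.040,-.0965])
def yaw(o): R=o["tcp_rot"];return np.degrees(np.arctan2(R[1,0],R[0,0]))
def F(H,deg,gap,s=1,L=.081,half=.011): # finger centre behind the pin; s=+1 opens, -1 folds
    q=np.radians(deg);a=np.array([-np.sin(q),np.cos(q)]);t=s*np.array([-np.cos(q),-np.sin(q)])
    return W(H+L*a-t*(.005+half+gap)),(180+deg+5.7)
E
python3 - <<'E'
from h import *
o=manip.get_obs();p=o["tool_pos"];print(p,yaw(o))
X,y=F(FH,12,.008);print("approach",X,100*(X-p[:2]),y-yaw(o))
for d in (15,22,29,36,43,50,57,64,71,78,84,88,92):
    Y,y2=F(FH,d,0);print(d,np.round(100*(Y-X),2),y2-y)
E
```

```text
[0.11619254 0.4857282  0.2305172 ] 166.54545693483033
approach [0.62138735 0.15710886] [ 50.51948119 -32.86193423] 31.154543065169662
15 [-1.19 -0.3 ] 3.0
22 [-2.17 -0.53] 10.0
29 [-3.12 -0.88] 17.0
36 [-4.02 -1.33] 24.0
43 [-4.85 -1.9 ] 31.0
50 [-5.61 -2.56] 38.0
57 [-6.29 -3.31] 45.0
64 [-6.87 -4.14] 52.0
71 [-7.34 -5.03] 59.0
78 [-7.7  -5.97] 66.0
84 [-7.92 -6.8 ] 72.0
88 [-8.01 -7.37] 76.0
92 [-8.07 -7.95] 80.0
```

>>> jog_arm(
  plan=[
    {"x": 2,"y": -1,"z": 3,"wz": 3,"hand": 0},
    {"x": 5,"y": -3,"z": 6,"wz": 6,"hand": 0},
    {"x": 8.3,"y": -5.4,"z": 8,"wz": 9,"hand": 0},
    {"x": 11.6,"y": -7.6,"z": 9,"wz": 12,"hand": 0},
    {"x": 15,"y": -10,"z": 9,"wz": 15,"hand": 0},
  ],
)

```text
schema error: expected keys x, y, z, wx, wy, wz, hand
```

>>> jog_arm(
  plan=[
    {"x": 3.2,"y": -2.1,"wz": 3,"hand": 0},
    {"x": 6.4,"y": -4.2,"wz": 6,"hand": 0},
    {"x": 9.6,"y": -6.3,"wz": 9,"hand": 0},
    {"x": 12.8,"y": -8.3,"wz": 12,"hand": 0},
    {"x": 16,"y": -10.4,"wz": 15,"hand": 0},
  ],
)

```text
schema error: expected keys x, y, z, wx, wy, wz, hand
```

>>> jog_arm(
  plan=[
    {"x": 3.2,"y": -2.1,"wz": 1,"hand": 0},
    {"x": 6.4,"y": -4.2,"wz": 1,"hand": 0},
    {"x": 9.6,"y": -6.3,"wz": 1,"hand": 0},
    {"x": 12.8,"y": -8.3,"wz": 1,"hand": 0},
    {"x": 15,"y": -10,"wz": 1,"hand": 0},
  ],
)

```text
schema error: expected keys x, y, z, wx, wy, wz, hand
```

All seven keys are needed in every row.

>>> jog_arm(
  plan=[
    {"x": 2,"y": -1,"z": 3,"wx": 0,"wy": 0,"wz": 3,"hand": 0},
    {"x": 5,"y": -3,"z": 6,"wx": 0,"wy": 0,"wz": 6,"hand": 0},
    {"x": 8.3,"y": -5.4,"z": 8,"wx": 0,"wy": 0,"wz": 9,"hand": 0},
    {"x": 11.6,"y": -7.6,"z": 9,"wx": 0,"wy": 0,"wz": 12,"hand": 0},
    {"x": 15,"y": -10,"z": 9,"wx": 0,"wy": 0,"wz": 15,"hand": 0},
  ],
)

```text
t: 0.52
tool_pos: [0.2615, 0.3907, 0.3234]
tcp_rot: [[-1.0, -0.031, 0.002], [-0.031, 1.0, 0.004], [-0.003, 0.004, -1.0]]
force: [-0.0, 0.2, 0.2]
opening: 0.302
grip_force: 0.0
```

>>> jog_arm(
  plan=[
    {"x": 3.2,"y": -2.1,"z": 0,"wx": 0,"wy": 0,"wz": 3,"hand": 0},
    {"x": 6.4,"y": -4.2,"z": 0,"wx": 0,"wy": 0,"wz": 6,"hand": 0},
    {"x": 9.6,"y": -6.3,"z": 0,"wx": 0,"wy": 0,"wz": 9,"hand": 0},
    {"x": 12.8,"y": -8.3,"z": 0,"wx": 0,"wy": 0,"wz": 12,"hand": 0},
    {"x": 16,"y": -10.4,"z": 0,"wx": 0,"wy": 0,"wz": 15,"hand": 0},
  ],
)

```text
t: 0.93
tool_pos: [0.4213, 0.2852, 0.3206]
tcp_rot: [[-0.958, -0.287, -0.001], [-0.287, 0.958, -0.0], [0.001, -0.0, -1.0]]
force: [-0.2, 0.6, 0.1]
opening: -0.004
grip_force: 0.0
```

>>> jog_arm(
  plan=[
    {"x": 3.2,"y": -2.1,"z": 0,"wx": 0,"wy": 0,"wz": 1,"hand": 0},
    {"x": 6.4,"y": -4.2,"z": 0,"wx": 0,"wy": 0,"wz": 1,"hand": 0},
    {"x": 9.6,"y": -6.3,"z": 0,"wx": 0,"wy": 0,"wz": 1,"hand": 0},
    {"x": 12.8,"y": -8.3,"z": 0,"wx": 0,"wy": 0,"wz": 1,"hand": 0},
    {"x": 15,"y": -10,"z": 0,"wx": 0,"wy": 0,"wz": 1,"hand": 0},
  ],
)

```text
t: 1.35
tool_pos: [0.5722, 0.1846, 0.3197]
tcp_rot: [[-0.954, -0.3, -0.001], [-0.3, 0.954, -0.001], [0.001, -0.0, -1.0]]
force: [-0.3, 1.0, -0.3]
opening: 0.001
grip_force: 0.0
```

>>> jog_arm(
  plan=[
    {"x": 2.5,"y": -1.4,"z": 0,"wx": 0,"wy": 0,"wz": 0,"hand": 0},
    {"x": 4.9,"y": -2.7,"z": 0,"wx": 0,"wy": 0,"wz": 0,"hand": 0},
    {"x": 4.9,"y": -2.7,"z": -3,"wx": 0,"wy": 0,"wz": 0,"hand": 0},
    {"x": 4.9,"y": -2.7,"z": -5,"wx": 0,"wy": 0,"wz": 0,"hand": 0},
    {"x": 4.9,"y": -2.7,"z": -5,"wx": 0,"wy": 0,"wz": 0,"hand": 0},
  ],
)

```text
t: 1.77
tool_pos: [0.6172, 0.1583, 0.2644]
tcp_rot: [[-0.954, -0.3, -0.011], [-0.3, 0.954, -0.003], [0.011, 0.001, -1.0]]
force: [-1.2, -0.4, -1.9]
opening: 0.001
grip_force: 0.0
```

Run:
```python
from h import *
o=manip.get_obs();print(o["tool_pos"],yaw(o),o["force"])
a=manip.snapshot("top")[90:220,140:440,::-1];b=manip.snapshot("scene")[100:260,280:500,::-1]
a=cv2.resize(a,(780,338),interpolation=cv2.INTER_CUBIC);b=cv2.resize(b,(360,262),interpolation=cv2.INTER_CUBIC);b=cv2.copyMakeBorder(b,0,0,0,420,cv2.BORDER_CONSTANT)
cv2.imwrite("pics/z1.png",cv2.convertScaleAbs(np.vstack([a,b]),alpha=1.4))
```

```text
[0.61720892 0.15834514 0.26443052] -162.52265759998278 [-1.17996766 -0.37305874 -1.93937874]
```

View pics/z1.png

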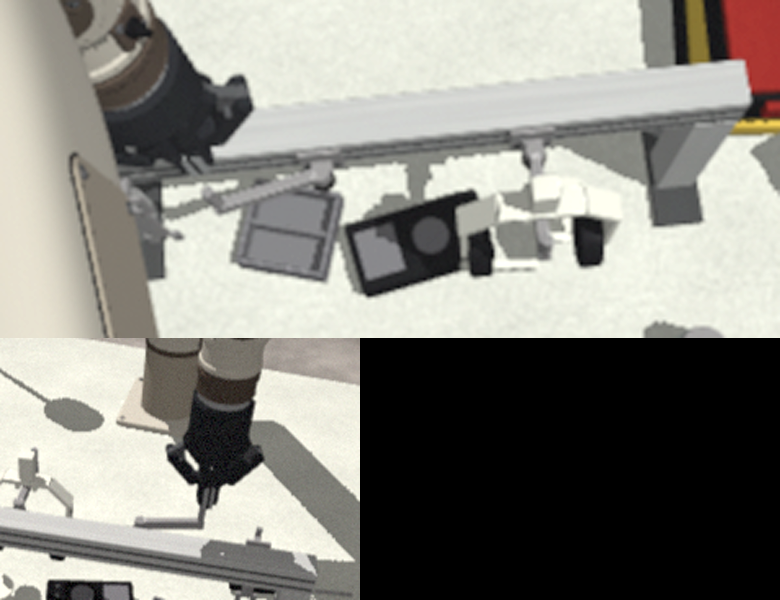

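The top view shows the gripper at zoom (190,140), on the rail side of the still-unmoved pin at (210,195). In the scene view the fingertips sit just above and behind the pin, at (207,490). Next I settle and lower.

>>> jog_arm(
  plan=[
    {"x": 0,"y": 0,"z": 0,"wx": 0,"wy": 0,"wz": 0,"hand": 0},
    {"x": 0,"y": 0,"z": 0,"wx": 0,"wy": 0,"wz": 0,"hand": 0},
    {"x": 0,"y": 0,"z": -1.2,"wx": 0,"wy": 0,"wz": 0,"hand": 0},
    {"x": 0,"y": 0,"z": -2.4,"wx": 0,"wy": 0,"wz": 0,"hand": 0},
    {"x": 0,"y": 0,"z": -2.4,"wx": 0,"wy": 0,"wz": 0,"hand": 0},
  ],
)

```text
t: 2.28
tool_pos: [0.6185, 0.1599, 0.2464]
tcp_rot: [[-0.953, -0.302, -0.001], [-0.302, 0.953, -0.0], [0.001, 0.0, -1.0]]
force: [-0.5, 0.2, -0.3]
opening: -0.002
grip_force: 0.0
```

>>> jog_arm(
  plan=[
    {"x": 0,"y": 0,"z": -0.4,"wx": 0,"wy": 0,"wz": 0,"hand": 0},
    {"x": 0,"y": 0,"z": -0.4,"wx": 0,"wy": 0,"wz": 0,"hand": 0},
    {"x": 0,"y": 0,"z": -0.4,"wx": 0,"wy": 0,"wz": 0,"hand": 0},
  ],
)

```text
t: 2.53
tool_pos: [0.6194, 0.1599, 0.244]
tcp_rot: [[-0.953, -0.302, 0.001], [-0.302, 0.953, 0.0], [-0.002, -0.0, -1.0]]
force: [-0.5, 0.3, 1.0]
opening: -0.001
grip_force: 0.0
```

>>> jog_arm(
  plan=[
    {"x": 0.2,"y": -0.3,"z": -0.5,"wx": 0,"wy": 0,"wz": 0,"hand": 0},
    {"x": 0.2,"y": -0.3,"z": -0.9,"wx": 0,"wy": 0,"wz": 0,"hand": 0},
    {"x": 0.2,"y": -0.3,"z": -0.9,"wx": 0,"wy": 0,"wz": 0,"hand": 0},
    {"x": 0.2,"y": -0.3,"z": -0.9,"wx": 0,"wy": 0,"wz": 0,"hand": 0},
  ],
)

```text
t: 2.87
tool_pos: [0.6209, 0.1564, 0.2334]
tcp_rot: [[-0.954, -0.301, -0.001], [-0.301, 0.954, -0.0], [0.001, 0.0, -1.0]]
force: [-0.3, -0.8, 0.0]
opening: 0.003
grip_force: 0.0
```

>>> jog_arm(
  plan=[
    {"x": -0.6,"y": -0.15,"z": 0,"wx": 0,"wy": 0,"wz": 1.5,"hand": 0},
    {"x": -1.2,"y": -0.3,"z": 0,"wx": 0,"wy": 0,"wz": 3,"hand": 0},
    {"x": -1.7,"y": -0.4,"z": 0,"wx": 0,"wy": 0,"wz": 6.5,"hand": 0},
    {"x": -2.2,"y": -0.5,"z": 0,"wx": 0,"wy": 0,"wz": 10,"hand": 0},
    {"x": -2.2,"y": -0.5,"z": 0,"wx": 0,"wy": 0,"wz": 10,"hand": 0},
  ],
)

```text
t: 3.28
tool_pos: [0.5998, 0.1515, 0.2343]
tcp_rot: [[-0.886, -0.463, 0.003], [-0.463, 0.886, 0.0], [-0.002, -0.001, -1.0]]
force: [3.4, 0.5, -1.8]
opening: -0.002
grip_force: 1.8
```

>>> jog_arm(
  plan=[
    {"x": -0.9,"y": -0.3,"z": 0,"wx": 0,"wy": 0,"wz": 7,"hand": 0},
    {"x": -1.8,"y": -0.8,"z": 0,"wx": 0,"wy": 0,"wz": 14,"hand": 0},
    {"x": -2.7,"y": -1.4,"z": 0,"wx": 0,"wy": 0,"wz": 21,"hand": 0},
    {"x": -3.4,"y": -2.0,"z": 0,"wx": 0,"wy": 0,"wz": 28,"hand": 0},
    {"x": -3.4,"y": -2.0,"z": 0,"wx": 0,"wy": 0,"wz": 28,"hand": 0},
  ],
)

```text
t: 3.7
tool_pos: [0.5661, 0.1321, 0.2346]
tcp_rot: [[-0.565, -0.825, 0.003], [-0.825, 0.565, 0.002], [-0.004, -0.002, -1.0]]
force: [6.0, 2.8, -2.5]
opening: -0.004
grip_force: 3.0
```

```bash
cat > st.py <<'E'
from h import *
import sys
H,s=(FH,1) if sys.argv[1]=="f" else (UH,-1)
o=manip.get_obs();p=o["tool_pos"];Y=yaw(o)%360
d=p[:2]-C;r=np.array([d@xx,d@yy])-H   # finger centre rel. hinge, rail frame
f=o["force"][:2];print("z",p[2].round(4),"yaw-arm",round(Y-185.7,1),"F rail xy",np.round([f@xx,f@yy],1),"fz",round(o["force"][2],1),"rel mm",np.round(1e3*r,1))
# pin angle if touching: face normal t from yaw, pin centre at distance 16mm ahead, |pin|=85
q=np.radians(Y-5.7);n=np.array([np.cos(q),np.sin(q)])*(1 if s>0 else -1)
b=r+.016*n;w=np.array([-n[1],n[0]]);k=b@w;D=np.sqrt(.085**2-(b@n)**2)
pin=(b-w*k)+w*np.sign(k)*D;print("pin angle",np.degrees(np.arctan2(-pin[0],pin[1])).round(1),"finger offset along arm mm",round(1e3*(abs(k)-D),1))
E
python3 st.py f
```

```text
z 0.2346 yaw-arm 49.9 F rail xy [6.3 2.2] fz -2.5 rel mm [-50.8  64.9]
pin angle 49.3 finger offset along arm mm -4.3
```

>>> jog_arm(
  plan=[
    {"x": -0.7,"y": -0.7,"z": 0,"wx": 0,"wy": 0,"wz": 7,"hand": 0},
    {"x": -1.3,"y": -1.6,"z": 0,"wx": 0,"wy": 0,"wz": 14,"hand": 0},
    {"x": -1.7,"y": -2.5,"z": 0,"wx": 0,"wy": 0,"wz": 21,"hand": 0},
    {"x": -2.1,"y": -3.4,"z": 0,"wx": 0,"wy": 0,"wz": 28,"hand": 0},
    {"x": -2.1,"y": -3.4,"z": 0,"wx": 0,"wy": 0,"wz": 28,"hand": 0},
  ],
)

```text
t: 4.12
tool_pos: [0.5451, 0.0995, 0.2345]
tcp_rot: [[-0.111, -0.994, 0.002], [-0.994, 0.111, 0.006], [-0.006, -0.002, -1.0]]
force: [3.8, 8.3, -2.0]
opening: -0.001
grip_force: 4.2
```

```bash
python3 st.py f
```

```text
z 0.2345 yaw-arm 77.9 F rail xy [4.6 7.9] fz -2.0 rel mm [-75.   34.5]
pin angle 76.5 finger offset along arm mm -4.4
```

>>> jog_arm(
  plan=[
    {"x": -0.1,"y": -0.4,"z": 0,"wx": 0,"wy": 0,"wz": 3,"hand": 0},
    {"x": -0.2,"y": -0.8,"z": 0,"wx": 0,"wy": 0,"wz": 6,"hand": 0},
    {"x": -0.2,"y": -1.1,"z": 0,"wx": 0,"wy": 0,"wz": 8,"hand": 0},
    {"x": -0.3,"y": -1.4,"z": 0,"wx": 0,"wy": 0,"wz": 10,"hand": 0},
    {"x": -0.3,"y": -1.4,"z": 0,"wx": 0,"wy": 0,"wz": 10,"hand": 0},
  ],
)

```text
t: 4.53
tool_pos: [0.5417, 0.087, 0.2343]
tcp_rot: [[0.061, -0.998, 0.001], [-0.998, -0.061, 0.007], [-0.007, -0.001, -1.0]]
force: [1.8, 10.0, -0.8]
opening: 0.002
grip_force: 4.7
```

```bash
python3 st.py f
```

```text
z 0.2343 yaw-arm 87.8 F rail xy [2.8 9.8] fz -0.8 rel mm [-79.6  22.3]
pin angle 85.6 finger offset along arm mm -4.5
```

>>> jog_arm(
  plan=[
    {"x": 0,"y": -0.2,"z": 0,"wx": 0,"wy": 0,"wz": 1,"hand": 0},
    {"x": 0,"y": -0.4,"z": 0,"wx": 0,"wy": 0,"wz": 2,"hand": 0},
    {"x": 0,"y": -0.4,"z": 0,"wx": 0,"wy": 0,"wz": 2,"hand": 0},
  ],
)

```text
t: 4.78
tool_pos: [0.5413, 0.0833, 0.2342]
tcp_rot: [[0.096, -0.995, -0.0], [-0.995, -0.096, 0.008], [-0.008, -0.0, -1.0]]
force: [1.1, 10.0, -0.5]
opening: -0.002
grip_force: 4.9
```

>>> jog_arm(
  plan=[
    {"x": 0,"y": -0.15,"z": 0,"wx": 0,"wy": 0,"wz": 1,"hand": 0},
    {"x": 0,"y": -0.3,"z": 0,"wx": 0,"wy": 0,"wz": 2,"hand": 0},
    {"x": 0,"y": -0.3,"z": 0,"wx": 0,"wy": 0,"wz": 2,"hand": 0},
  ],
)

```text
t: 5.03
tool_pos: [0.541, 0.0805, 0.2341]
tcp_rot: [[0.131, -0.991, -0.001], [-0.991, -0.131, 0.008], [-0.008, -0.0, -1.0]]
force: [-0.0, 10.2, -1.2]
opening: -0.001
grip_force: 5.0
```

```bash
python3 st.py f
```

```text
z 0.2341 yaw-arm 91.8 F rail xy [ 1.  10.2] fz -1.2 rel mm [-81.   15.9]
pin angle 90.1 finger offset along arm mm -4.6
```

>>> jog_arm(
  plan=[
    {"x": 0,"y": -0.15,"z": 0,"wx": 0,"wy": 0,"wz": 1,"hand": 0},
    {"x": 0,"y": -0.3,"z": 0,"wx": 0,"wy": 0,"wz": 2,"hand": 0},
    {"x": 0,"y": -0.3,"z": 0,"wx": 0,"wy": 0,"wz": 2,"hand": 0},
  ],
)

```text
t: 5.28
tool_pos: [0.5408, 0.0775, 0.2341]
tcp_rot: [[0.165, -0.986, -0.001], [-0.986, -0.165, 0.008], [-0.008, 0.0, -1.0]]
force: [-0.6, 10.9, -0.4]
opening: -0.002
grip_force: 5.1
```

>>> jog_arm(
  plan=[
    {"x": 0,"y": -0.15,"z": 0,"wx": 0,"wy": 0,"wz": 1,"hand": 0},
    {"x": 0,"y": -0.3,"z": 0,"wx": 0,"wy": 0,"wz": 2,"hand": 0},
    {"x": 0,"y": -0.3,"z": 0,"wx": 0,"wy": 0,"wz": 2,"hand": 0},
  ],
)

```text
t: 5.53
tool_pos: [0.5407, 0.0746, 0.2341]
tcp_rot: [[0.2, -0.98, -0.002], [-0.98, -0.2, 0.008], [-0.008, -0.0, -1.0]]
force: [-0.5, 11.8, -1.2]
opening: 0.0
grip_force: 5.2
```

```bash
python3 st.py f
```

```text
z 0.2341 yaw-arm 95.8 F rail xy [ 0.7 11.7] fz -1.2 rel mm [-81.9  10.1]
pin angle 94.2 finger offset along arm mm -4.5
```

>>> jog_arm(
  plan=[
    {"x": 0,"y": -0.15,"z": 0,"wx": 0,"wy": 0,"wz": 1,"hand": 0},
    {"x": 0,"y": -0.3,"z": 0,"wx": 0,"wy": 0,"wz": 2,"hand": 0},
    {"x": 0,"y": -0.3,"z": 0,"wx": 0,"wy": 0,"wz": 2,"hand": 0},
  ],
)

```text
t: 5.78
tool_pos: [0.5407, 0.0717, 0.234]
tcp_rot: [[0.234, -0.972, -0.002], [-0.972, -0.234, 0.008], [-0.008, -0.0, -1.0]]
force: [-1.2, 11.6, 0.2]
opening: 0.002
grip_force: 5.3
```

>>> jog_arm(
  plan=[
    {"x": 0,"y": -0.1,"z": 0,"wx": 0,"wy": 0,"wz": 0,"hand": 0},
    {"x": 0,"y": -0.2,"z": 0,"wx": 0,"wy": 0,"wz": 1,"hand": 0},
    {"x": 0,"y": -0.2,"z": 0,"wx": 0,"wy": 0,"wz": 1,"hand": 0},
  ],
)

```text
t: 6.03
tool_pos: [0.5408, 0.0698, 0.234]
tcp_rot: [[0.251, -0.968, -0.001], [-0.968, -0.251, 0.008], [-0.008, -0.001, -1.0]]
force: [-0.1, 10.7, -0.6]
opening: -0.001
grip_force: 5.3
```

```bash
python3 st.py f
```

```text
z 0.234 yaw-arm 98.8 F rail xy [ 1.  10.6] fz -0.6 rel mm [-82.3   5.4]
pin angle 97.5 finger offset along arm mm -4.5
```

>>> jog_arm(
  plan=[
    {"x": 0,"y": -0.1,"z": 0,"wx": 0,"wy": 0,"wz": 1,"hand": 0},
    {"x": 0,"y": -0.2,"z": 0,"wx": 0,"wy": 0,"wz": 2,"hand": 0},
    {"x": 0,"y": -0.2,"z": 0,"wx": 0,"wy": 0,"wz": 2,"hand": 0},
  ],
)

```text
t: 6.28
tool_pos: [0.5407, 0.0679, 0.234]
tcp_rot: [[0.285, -0.959, -0.002], [-0.959, -0.285, 0.008], [-0.009, -0.001, -1.0]]
force: [-0.5, 11.1, -1.4]
opening: -0.0
grip_force: 5.4
```

>>> jog_arm(
  plan=[
    {"x": 0,"y": -0.1,"z": 0,"wx": 0,"wy": 0,"wz": 0,"hand": 0},
    {"x": 0,"y": -0.2,"z": 0,"wx": 0,"wy": 0,"wz": 1,"hand": 0},
    {"x": 0,"y": -0.2,"z": 0,"wx": 0,"wy": 0,"wz": 1,"hand": 0},
  ],
)

```text
t: 6.53
tool_pos: [0.5409, 0.066, 0.234]
tcp_rot: [[0.301, -0.954, -0.001], [-0.954, -0.301, 0.009], [-0.009, -0.001, -1.0]]
force: [-0.1, 11.4, -1.6]
opening: 0.0
grip_force: 5.4
```

```bash
python3 st.py f
```

```text
z 0.234 yaw-arm 101.8 F rail xy [ 1.  11.4] fz -1.6 rel mm [-82.5   1.5]
pin angle 100.2 finger offset along arm mm -4.5
```

>>> jog_arm(
  plan=[
    {"x": 0,"y": -0.15,"z": 0,"wx": 0,"wy": 0,"wz": 1,"hand": 0},
    {"x": 0,"y": -0.3,"z": 0,"wx": 0,"wy": 0,"wz": 2,"hand": 0},
    {"x": 0,"y": -0.3,"z": 0,"wx": 0,"wy": 0,"wz": 2,"hand": 0},
  ],
)

```text
t: 6.78
tool_pos: [0.5411, 0.0633, 0.234]
tcp_rot: [[0.335, -0.942, -0.001], [-0.942, -0.335, 0.009], [-0.009, -0.002, -1.0]]
force: [0.5, 12.1, -1.8]
opening: -0.002
grip_force: 5.7
```

>>> jog_arm(
  plan=[
    {"x": 0,"y": -0.1,"z": 0,"wx": 0,"wy": 0,"wz": 0,"hand": 0},
    {"x": 0,"y": -0.2,"z": 0,"wx": 0,"wy": 0,"wz": 1,"hand": 0},
    {"x": 0,"y": -0.2,"z": 0,"wx": 0,"wy": 0,"wz": 1,"hand": 0},
  ],
)

```text
t: 7.03
tool_pos: [0.5413, 0.0618, 0.234]
tcp_rot: [[0.351, -0.936, -0.001], [-0.936, -0.351, 0.01], [-0.01, -0.003, -1.0]]
force: [-0.0, 14.2, -1.7]
opening: 0.001
grip_force: 6.1
```

```bash
python3 st.py f
```

```text
z 0.234 yaw-arm 104.9 F rail xy [ 1.4 14.1] fz -1.7 rel mm [-82.6  -2.6]
pin angle 103.1 finger offset along arm mm -4.5
```

>>> jog_arm(
  plan=[
    {"x": 0,"y": -0.1,"z": 0,"wx": 0,"wy": 0,"wz": 0,"hand": 0},
    {"x": 0,"y": -0.15,"z": 0,"wx": 0,"wy": 0,"wz": 0,"hand": 0},
    {"x": 0,"y": -0.15,"z": 0,"wx": 0,"wy": 0,"wz": 0,"hand": 0},
  ],
)

```text
t: 7.28
tool_pos: [0.5415, 0.0608, 0.234]
tcp_rot: [[0.351, -0.936, -0.0], [-0.936, -0.351, 0.011], [-0.011, -0.004, -1.0]]
force: [2.5, 14.8, -1.9]
opening: 0.002
grip_force: 6.5
```

>>> jog_arm(
  plan=[
    {"x": 0,"y": -0.1,"z": 0,"wx": 0,"wy": 0,"wz": 0,"hand": 0},
    {"x": 0,"y": -0.1,"z": 0,"wx": 0,"wy": 0,"wz": 0,"hand": 0},
  ],
)

```text
t: 7.45
tool_pos: [0.5417, 0.06, 0.234]
tcp_rot: [[0.351, -0.936, 0.0], [-0.936, -0.351, 0.012], [-0.011, -0.004, -1.0]]
force: [1.8, 15.0, -2.4]
opening: 0.001
grip_force: 6.7
```

>>> jog_arm(
  plan=[
    {"x": 0,"y": 0.5,"z": 0,"wx": 0,"wy": 0,"wz": 0,"hand": 0},
    {"x": 0,"y": 1,"z": 0,"wx": 0,"wy": 0,"wz": 0,"hand": 0},
    {"x": 0,"y": 2,"z": 0,"wx": 0,"wy": 0,"wz": 0,"hand": 0},
    {"x": 0,"y": 4,"z": 0,"wx": 0,"wy": 0,"wz": 0,"hand": 0},
    {"x": 0,"y": 4,"z": 4,"wx": 0,"wy": 0,"wz": 0,"hand": 0},
  ],
)

```text
t: 7.87
tool_pos: [0.5349, 0.0958, 0.265]
tcp_rot: [[0.35, -0.937, -0.021], [-0.937, -0.35, -0.002], [-0.005, 0.02, -1.0]]
force: [0.6, 0.1, -2.7]
opening: 0.003
grip_force: 0.0
```

>>> jog_arm(
  plan=[
    {"x": -3,"y": 1,"z": 3.5,"wx": 0,"wy": 0,"wz": -3,"hand": 0},
    {"x": -7,"y": 1,"z": 7,"wx": 0,"wy": 0,"wz": -6,"hand": 0},
    {"x": -11,"y": 1,"z": 10,"wx": 0,"wy": 0,"wz": -9,"hand": 0},
    {"x": -14,"y": 1,"z": 10,"wx": 0,"wy": 0,"wz": -12,"hand": 0},
    {"x": -16,"y": 1,"z": 10,"wx": 0,"wy": 0,"wz": -15,"hand": 0.6},
  ],
)

```text
t: 8.28
tool_pos: [0.3795, 0.1043, 0.3772]
tcp_rot: [[0.091, -0.996, 0.004], [-0.996, -0.09, 0.001], [-0.001, -0.004, -1.0]]
force: [-0.3, 0.4, 0.3]
opening: 0.124
grip_force: 0.0
```

Run:
```python
from h import *
o=manip.get_obs();print(o["tool_pos"],yaw(o),o["force"])
a0=manip.snapshot("top");b0=manip.snapshot("scene");cv2.imwrite("pics/top2.png",a0[:,:,::-1]);cv2.imwrite("pics/scene2.png",b0[:,:,::-1])
a=a0[120:230,200:400,::-1];b=b0[130:250,240:440,::-1]
a=cv2.resize(a,(520,286),interpolation=cv2.INTER_CUBIC);b=cv2.resize(b,(520,312),interpolation=cv2.INTER_CUBIC)
cv2.imwrite("pics/z2.png",cv2.convertScaleAbs(np.vstack([a,b]),alpha=1.4))
```

```text
[0.37948235 0.10430045 0.37715551] -84.80756696751651 [-0.34478163  0.36303301  0.31594305]
```

View pics/z2.png

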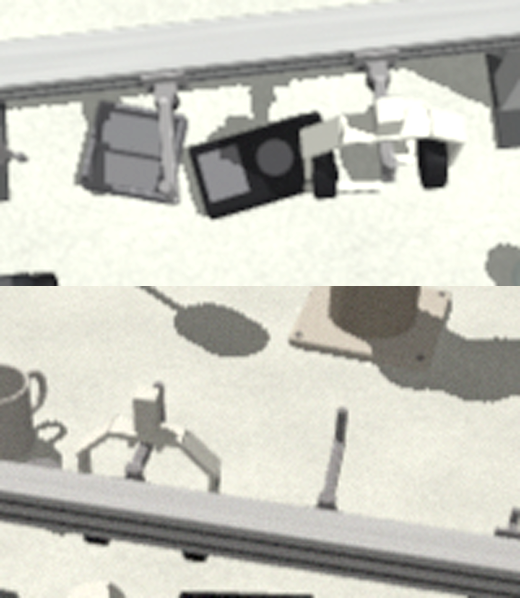

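Run:
```python
from h import *
np.set_printoptions(precision=1,suppress=True)
t=lambda x,y:(x/2.6+200,y/2.6+120); s=lambda x,y:(x/2.6+240,(y-286)/2.6+130)
zt=lambda u:((u[0]-200)*2.6,(u[1]-120)*2.6); zs=lambda u:((u[0]-240)*2.6,(u[1]-130)*2.6+286)
def rail(p): d=p[:2]-C; return np.array([d@xx,d@yy])*1e3
print("fpin scene",rail(plane("scene",s(343,409),.255)),"top",rail(plane("top",t(169,166),.255)))
for ang in (84,87,90,93):
    q=np.radians(ang); P=W(FH+.085*np.array([-np.sin(q),np.cos(q)])); print(ang,np.array(zs(proj("scene",np.r_[P,.255]))),np.array(zt(proj("top",np.r_[P,.255]))))
P=np.r_[W(UH+[-.085,0]),.255];print("upin pred",zs(proj("scene",P)),zt(proj("top",P)))
for dx in(-.01,.01):
  for dy in(-.011,.011):
    for z in (.272,.230):
      P=np.r_[W(UH+[-.05+dx,dy]),z];print("crest",dx,dy,z,np.array(zs(proj("scene",P))),np.array(zt(proj("top",P))))
```

```text
fpin scene [-124.1   78.8] top [-110.4   72.4]
84 [350.7 409.8] [152.7 185.8]
87 [346.  408.9] [158.5 185.7]
90 [341.2 408.1] [164.4 185.2]
93 [336.4 407.5] [170.2 184.5]
upin pred (np.float64(158.35650197438673), np.float64(382.6249560261491)) (np.float64(391.5487437774932), np.float64(161.63137440380828))
crest -0.01 -0.011 0.272 [139.8 381.9] [403.7 122.3]
crest -0.01 -0.011 0.23 [141.  417.8] [399.2 137.8]
crest -0.01 0.011 0.272 [163.  385.1] [374.6 125.3]
crest -0.01 0.011 0.23 [163.7 421.1] [371.6 140.6]
crest 0.01 -0.011 0.272 [134.1 394.7] [400.4  97. ]
crest 0.01 -0.011 0.23 [135.5 430.8] [396.1 113.7]
crest 0.01 0.011 0.272 [157.7 398. ] [371.4 100. ]
crest 0.01 0.011 0.23 [158.5 434.2] [368.7 116.6]
```

Run:
```python
import cv2,numpy as np
b=cv2.imread("pics/scene2.png")[155:205,265:385];a=cv2.imread("pics/top2.png")[150:200,325:385]
b=cv2.resize(b,(780,325),interpolation=cv2.INTER_NEAREST);a=cv2.resize(a,(330,275),interpolation=cv2.INTER_NEAREST);a=cv2.copyMakeBorder(a,0,0,0,450,cv2.BORDER_CONSTANT)
cv2.imwrite("pics/z3.png",np.vstack([b,a]))
```

View pics/z3.png

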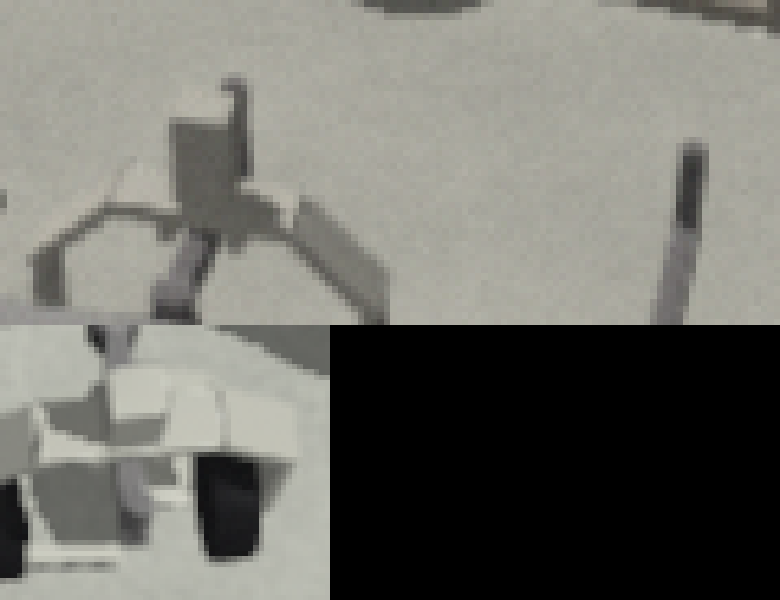

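Both pins line up with predictions. Scene z3 shows the free pin top at (693,148), which puts that arm at about 90°, and the crest front face at x 170–238. The headset therefore sits at the predicted seat, and I go there now.

>>> jog_arm(
  plan=[
    {"x": 1,"y": -2,"z": 0,"wx": 0,"wy": 0,"wz": -7,"hand": 0.6},
    {"x": 2,"y": -5,"z": 0,"wx": 0,"wy": 0,"wz": -14,"hand": 0.6},
    {"x": 4,"y": -8,"z": 0,"wx": 0,"wy": 0,"wz": -21,"hand": 0.6},
    {"x": 6,"y": -10,"z": 0,"wx": 0,"wy": 0,"wz": -28,"hand": 0.6},
    {"x": 8,"y": -12,"z": 0,"wx": 0,"wy": 0,"wz": -35,"hand": 0.6},
  ],
)

```text
t: 8.8
tool_pos: [0.4622, -0.0175, 0.3738]
tcp_rot: [[-0.5, -0.866, -0.0], [-0.866, 0.5, -0.0], [0.0, 0.0, -1.0]]
force: [-0.2, 0.7, -0.0]
opening: 0.602
grip_force: 0.0
```

>>> jog_arm(
  plan=[
    {"x": 2,"y": -2,"z": 0,"wx": 0,"wy": 0,"wz": -7,"hand": 0.6},
    {"x": 4,"y": -4,"z": 0,"wx": 0,"wy": 0,"wz": -14,"hand": 0.6},
    {"x": 7,"y": -6,"z": 0,"wx": 0,"wy": 0,"wz": -21,"hand": 0.6},
    {"x": 10,"y": -8,"z": 0,"wx": 0,"wy": 0,"wz": -28,"hand": 0.6},
    {"x": 12,"y": -9,"z": 0,"wx": 0,"wy": 0,"wz": -35,"hand": 0.6},
  ],
)

```text
t: 9.22
tool_pos: [0.5834, -0.1086, 0.372]
tcp_rot: [[-0.907, -0.421, -0.002], [-0.421, 0.907, -0.0], [0.002, 0.0, -1.0]]
force: [-0.3, 0.0, -0.3]
opening: 0.601
grip_force: 0.0
```

>>> jog_arm(
  plan=[
    {"x": 0.4,"y": 0,"z": 0,"wx": 0,"wy": 0,"wz": -7,"hand": 0.6},
    {"x": 0.8,"y": 0,"z": 0,"wx": 0,"wy": 0,"wz": -14,"hand": 0.6},
    {"x": 1,"y": 0,"z": -2,"wx": 0,"wy": 0,"wz": -19.5,"hand": 0.6},
    {"x": 1,"y": 0,"z": -4,"wx": 0,"wy": 0,"wz": -19.5,"hand": 0.6},
    {"x": 1,"y": 0,"z": -4,"wx": 0,"wy": 0,"wz": -19.5,"hand": 0.6},
  ],
)

```text
t: 9.63
tool_pos: [0.5899, -0.1059, 0.3282]
tcp_rot: [[-0.995, -0.103, -0.01], [-0.103, 0.995, 0.002], [0.01, 0.003, -1.0]]
force: [0.3, -0.1, -0.4]
opening: 0.603
grip_force: 0.0
```

Run:
```python
from h import *
o=manip.get_obs();t=np.r_[W(UH+[-.05,0]),.241];print(o["tool_pos"],100*(t-o["tool_pos"]),185.7-yaw(o)%360,o["force"],o["opening"],o["joint_positions"].round(2))
```

```text
[ 0.58989583 -0.10591474  0.32817408] [ 0.07335231  0.09530996 -8.71740808] -0.21371807866171366 [ 0.26467898 -0.05493921 -0.44854209] 0.6028310037585157 [-0.18  0.45  0.55  1.68 -0.   -0.28]
```

>>> jog_arm(
  plan=[
    {"x": 0,"y": 0.1,"z": -2.5,"wx": 0,"wy": 0,"wz": 0,"hand": 0.6},
    {"x": 0,"y": 0.1,"z": -5,"wx": 0,"wy": 0,"wz": 0,"hand": 0.6},
    {"x": 0,"y": 0.1,"z": -6.5,"wx": 0,"wy": 0,"wz": 0,"hand": 0.6},
    {"x": 0,"y": 0.1,"z": -7.5,"wx": 0,"wy": 0,"wz": 0,"hand": 0.6},
    {"x": 0,"y": 0.1,"z": -7.5,"wx": 0,"wy": 0,"wz": 0,"hand": 0.6},
  ],
)

```text
t: 10.05
tool_pos: [0.5902, -0.1048, 0.2565]
tcp_rot: [[-0.995, -0.104, -0.005], [-0.104, 0.995, 0.001], [0.005, 0.001, -1.0]]
force: [-0.7, 0.4, -0.2]
opening: 0.603
grip_force: 0.0
```

Run:
```python
from h import *
o=manip.get_obs();t=np.r_[W(UH+[-.05,0]),.241];print(o["tool_pos"],100*(t-o["tool_pos"]),185.7-yaw(o)%360,o["force"])
cv2.imwrite("pics/s4.png",cv2.resize(manip.snapshot("scene")[110:230,240:420,::-1],(720,480),interpolation=cv2.INTER_CUBIC))
```

```text
[ 0.59019117 -0.10478519  0.25654961] [ 0.04381831 -0.01764454 -1.55496057] -0.2784076099210324 [-0.70082402  0.42849192 -0.24861902]
```

View pics/s4.png

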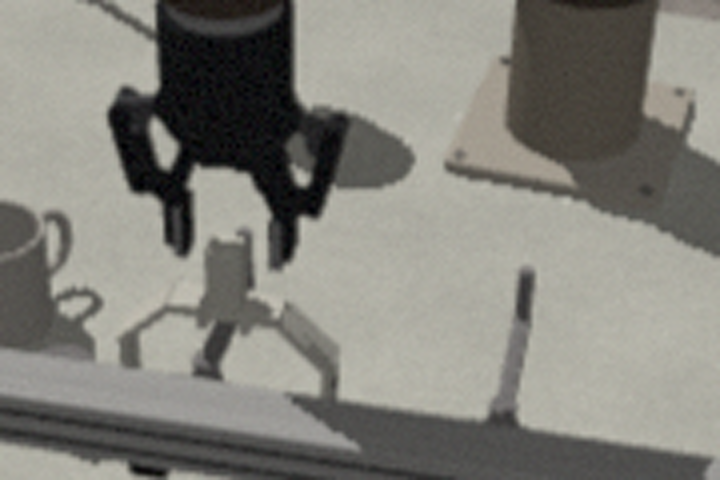

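The picture shows the open fingers at (180,250) and (283,262), centred about the crest at (228,270). I go down and grip.

>>> jog_arm(
  plan=[
    {"x": 0,"y": 0,"z": -0.8,"wx": 0,"wy": 0,"wz": 0,"hand": 0.6},
    {"x": 0,"y": 0,"z": -1.5,"wx": 0,"wy": 0,"wz": 0,"hand": 0.6},
    {"x": 0,"y": 0,"z": -1.5,"wx": 0,"wy": 0,"wz": 0,"hand": 0.5},
    {"x": 0,"y": 0,"z": -1.5,"wx": 0,"wy": 0,"wz": 0,"hand": 0.4},
    {"x": 0,"y": 0,"z": -1.5,"wx": 0,"wy": 0,"wz": 0,"hand": 0.32},
  ],
  force=25,
)

```text
t: 10.52
tool_pos: [0.5913, -0.1049, 0.2443]
tcp_rot: [[-0.994, -0.105, 0.0], [-0.105, 0.994, -0.0], [-0.0, -0.0, -1.0]]
force: [-0.6, -0.5, 0.3]
opening: 0.314
grip_force: 0.0
```

>>> jog_arm(
  plan=[
    {"x": 0,"y": 0,"z": 0,"wx": 0,"wy": 0,"wz": 0,"hand": 0.28},
    {"x": 0,"y": 0,"z": 0,"wx": 0,"wy": 0,"wz": 0,"hand": 0.25},
    {"x": 0,"y": 0,"z": 0,"wx": 0,"wy": 0,"wz": 0,"hand": 0.2},
    {"x": 0,"y": 0,"z": 0,"wx": 0,"wy": 0,"wz": 0,"hand": 0.1},
    {"x": 0,"y": 0,"z": 0,"wx": 0,"wy": 0,"wz": 0,"hand": 0.0},
  ],
  force=25,
)

```text
t: 10.93
tool_pos: [0.5914, -0.1052, 0.2445]
tcp_rot: [[-0.994, -0.105, 0.001], [-0.105, 0.994, -0.001], [-0.001, -0.001, -1.0]]
force: [0.1, -1.0, 2.3]
opening: 0.256
grip_force: 27.7
```

>>> jog_arm(
  plan=[
    {"x": 0,"y": 0,"z": 0.5,"wx": 0,"wy": 0,"wz": 0,"hand": 0},
    {"x": 0,"y": 0,"z": 1.5,"wx": 0,"wy": 0,"wz": 0,"hand": 0},
    {"x": 0,"y": 0,"z": 3,"wx": 0,"wy": 0,"wz": 0,"hand": 0},
    {"x": 0,"y": 0,"z": 5,"wx": 0,"wy": 0,"wz": 0,"hand": 0},
    {"x": 0,"y": 0,"z": 7,"wx": 0,"wy": 0,"wz": 0,"hand": 0},
  ],
)

```text
t: 11.35
tool_pos: [0.5904, -0.1044, 0.3143]
tcp_rot: [[-0.994, -0.106, -0.002], [-0.106, 0.994, 0.001], [0.002, 0.001, -1.0]]
force: [0.6, -0.5, -1.2]
opening: 0.254
grip_force: 27.1
```

>>> jog_arm(
  plan=[
    {"x": -0.5,"y": 0,"z": 1,"wx": 0,"wy": 0,"wz": 0,"hand": 0},
    {"x": -2,"y": -0.2,"z": 2,"wx": 0,"wy": 0,"wz": 0,"hand": 0},
    {"x": -4,"y": -0.4,"z": 3,"wx": 0,"wy": 0,"wz": 0,"hand": 0},
    {"x": -6.5,"y": -0.6,"z": 3,"wx": 0,"wy": 0,"wz": 0,"hand": 0},
    {"x": -9,"y": -0.9,"z": 3,"wx": 0,"wy": 0,"wz": 0,"hand": 0},
  ],
)

```text
t: 11.77
tool_pos: [0.5001, -0.1135, 0.3442]
tcp_rot: [[-0.994, -0.106, 0.0], [-0.106, 0.994, 0.0], [-0.0, 0.0, -1.0]]
force: [-0.2, -0.7, -1.4]
opening: 0.251
grip_force: 27.1
```

>>> jog_arm(
  plan=[
    {"x": -2,"y": 0.5,"z": 0,"wx": 0,"wy": 0,"wz": 0,"hand": 0},
    {"x": -3.5,"y": 1.5,"z": 0,"wx": 0,"wy": 0,"wz": 0,"hand": 0},
    {"x": -4,"y": 3.5,"z": 0,"wx": 0,"wy": 0,"wz": 0,"hand": 0},
    {"x": -4,"y": 6,"z": 0,"wx": 0,"wy": 0,"wz": 0,"hand": 0},
    {"x": -4,"y": 8.5,"z": 0,"wx": 0,"wy": 0,"wz": 0,"hand": 0},
  ],
)

```text
t: 12.18
tool_pos: [0.4598, -0.0283, 0.3443]
tcp_rot: [[-0.995, -0.104, -0.0], [-0.104, 0.995, 0.0], [0.0, 0.0, -1.0]]
force: [-0.1, -0.3, -2.6]
opening: 0.249
grip_force: 27.1
```

Run:
```python
from h import *
o=manip.get_obs();t=np.r_[W(FH+[-.05,0]),.2445];print(o["tool_pos"],100*(t-o["tool_pos"]),185.7-yaw(o)%360,o["force"],o["wrist_torque"],o["grip_force"],o["opening"])
cv2.imwrite("pics/s5.png",cv2.resize(manip.snapshot("scene")[60:260,220:480,::-1],(780,600),interpolation=cv2.INTER_CUBIC))
```

```text
[ 0.45978371 -0.02828774  0.34426002] [11.36136686  9.59682396 -9.97600189] -0.2503620560601689 [-0.12680002 -0.26010043 -2.58778777] [-0.01452175 -0.07503507 -0.00810346] 27.12689459323883 0.24880728309794375
```

View pics/s5.png

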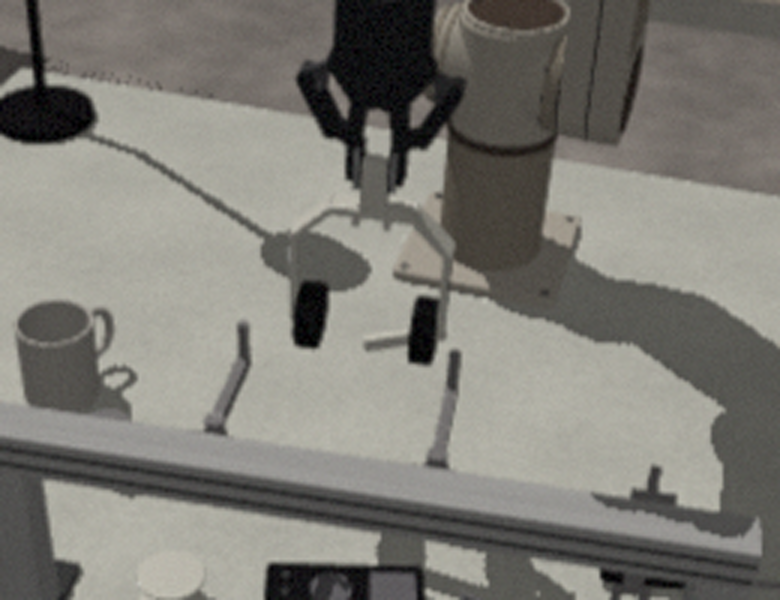

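The headset is held upright: crest at (375,185), cups at (310,315) and (425,330), boom at (385,343). Both hooks stand square out, with pins at (243,345) and (455,370). Next I go sideways, then in over the free hook.

>>> jog_arm(
  plan=[
    {"x": -0.2,"y": 2.2,"z": 0,"wx": 0,"wy": 0,"wz": 0,"hand": 0},
    {"x": -0.4,"y": 4.5,"z": -0.5,"wx": 0,"wy": 0,"wz": 0,"hand": 0},
    {"x": -0.6,"y": 6.5,"z": -1.5,"wx": 0,"wy": 0,"wz": 0,"hand": 0},
    {"x": -0.6,"y": 8,"z": -2.5,"wx": 0,"wy": 0,"wz": 0,"hand": 0},
    {"x": -0.6,"y": 8.4,"z": -3,"wx": 0,"wy": 0,"wz": 0,"hand": 0},
  ],
)

```text
t: 12.65
tool_pos: [0.4539, 0.057, 0.3128]
tcp_rot: [[-0.994, -0.108, -0.002], [-0.108, 0.994, 0.001], [0.002, 0.001, -1.0]]
force: [0.8, -1.1, -2.5]
opening: 0.254
grip_force: 27.0
```

>>> jog_arm(
  plan=[
    {"x": 1.5,"y": 0.1,"z": 0,"wx": 0,"wy": 0,"wz": 0,"hand": 0},
    {"x": 4,"y": 0.4,"z": 0,"wx": 0,"wy": 0,"wz": 0,"hand": 0},
    {"x": 6.5,"y": 0.6,"z": 0,"wx": 0,"wy": 0,"wz": 0,"hand": 0},
    {"x": 9,"y": 0.9,"z": 0,"wx": 0,"wy": 0,"wz": 0,"hand": 0},
    {"x": 10.5,"y": 1,"z": 0,"wx": 0,"wy": 0,"wz": 0,"hand": 0},
  ],
)

```text
t: 13.07
tool_pos: [0.5619, 0.0648, 0.3133]
tcp_rot: [[-0.994, -0.105, -0.0], [-0.105, 0.994, -0.0], [0.0, -0.0, -1.0]]
force: [0.2, 0.1, -2.5]
opening: 0.253
grip_force: 27.0
```

>>> jog_arm(
  plan=[
    {"x": 1,"y": 0.1,"z": 0,"wx": 0,"wy": 0,"wz": 0,"hand": 0},
    {"x": 1.5,"y": 0.2,"z": 0,"wx": 0,"wy": 0,"wz": 0,"hand": 0},
    {"x": 1.5,"y": 0.2,"z": -1,"wx": 0,"wy": 0,"wz": 0,"hand": 0},
    {"x": 1.5,"y": 0.2,"z": -2,"wx": 0,"wy": 0,"wz": 0,"hand": 0},
    {"x": 1.5,"y": 0.2,"z": -2,"wx": 0,"wy": 0,"wz": 0,"hand": 0},
  ],
)

```text
t: 13.48
tool_pos: [0.5738, 0.0665, 0.2918]
tcp_rot: [[-0.994, -0.105, -0.005], [-0.105, 0.994, -0.001], [0.005, -0.0, -1.0]]
force: [-0.4, -0.5, -2.7]
opening: 0.249
grip_force: 27.0
```

Run:
```python
from h import *
o=manip.get_obs();t=np.r_[W(FH+[-.05,0]),.2445];print(o["tool_pos"],100*(t-o["tool_pos"]),185.7-yaw(o)%360,o["force"],o["wrist_torque"],o["grip_force"],o["opening"])
cv2.imwrite("pics/s6.png",cv2.resize(manip.snapshot("scene")[110:240,260:430,::-1],(785,600),interpolation=cv2.INTER_CUBIC))
```

```text
[0.5737706  0.06650373 0.29177974] [-0.03732183  0.11767722 -4.7279743 ] -0.3245936118537429 [-0.38082737 -0.50292552 -2.6701542 ] [-0.09556041  0.08862334  0.02993136] 26.969093084335327 0.24857145407570558
```

View pics/s6.png

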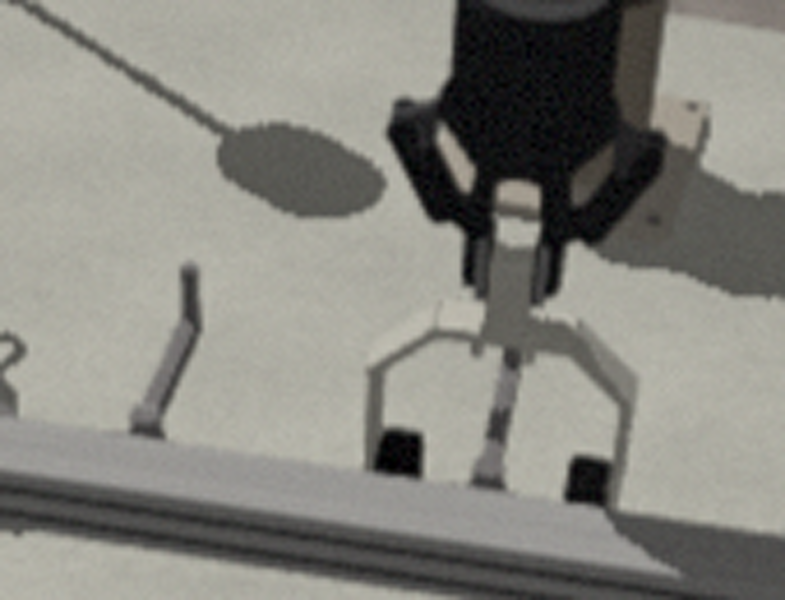

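The crest is at (515,270), and the bar comes up at (513,355), between the cheeks at (477,350) and (537,352). I lower it gently.

>>> jog_arm(
  plan=[
    {"x": 0,"y": 0.1,"z": -1,"wx": 0,"wy": 0,"wz": 0,"hand": 0},
    {"x": 0,"y": 0.1,"z": -2,"wx": 0,"wy": 0,"wz": 0,"hand": 0},
    {"x": 0,"y": 0.1,"z": -3,"wx": 0,"wy": 0,"wz": 0,"hand": 0},
    {"x": 0,"y": 0.1,"z": -3.6,"wx": 0,"wy": 0,"wz": 0,"hand": 0},
    {"x": 0,"y": 0.1,"z": -3.6,"wx": 0,"wy": 0,"wz": 0,"hand": 0},
  ],
)

```text
t: 13.95
tool_pos: [0.5742, 0.0679, 0.2566]
tcp_rot: [[-0.994, -0.105, -0.003], [-0.105, 0.994, -0.0], [0.003, -0.0, -1.0]]
force: [-0.5, 0.1, -2.1]
opening: 0.255
grip_force: 27.0
```

>>> jog_arm(
  plan=[
    {"x": 0,"y": 0,"z": -0.3,"wx": 0,"wy": 0,"wz": 0,"hand": 0},
    {"x": 0,"y": 0,"z": -0.6,"wx": 0,"wy": 0,"wz": 0,"hand": 0},
    {"x": 0,"y": 0,"z": -0.6,"wx": 0,"wy": 0,"wz": 0,"hand": 0},
  ],
)

```text
t: 14.2
tool_pos: [0.5751, 0.0681, 0.2518]
tcp_rot: [[-0.994, -0.105, -0.0], [-0.105, 0.994, -0.0], [0.0, 0.0, -1.0]]
force: [0.3, 0.1, -2.6]
opening: 0.253
grip_force: 27.0
```

>>> jog_arm(
  plan=[
    {"x": -0.1,"y": 0,"z": -0.3,"wx": 0,"wy": 0,"wz": 0,"hand": 0},
    {"x": -0.1,"y": 0,"z": -0.5,"wx": 0,"wy": 0,"wz": 0,"hand": 0},
    {"x": -0.1,"y": 0,"z": -0.5,"wx": 0,"wy": 0,"wz": 0,"hand": 0},
  ],
)

```text
t: 14.45
tool_pos: [0.5739, 0.0681, 0.2466]
tcp_rot: [[-0.994, -0.105, -0.001], [-0.105, 0.994, -0.0], [0.001, -0.0, -1.0]]
force: [0.6, -0.7, -2.5]
opening: 0.254
grip_force: 27.0
```

>>> jog_arm(
  plan=[
    {"x": 0,"y": 0,"z": -0.1,"wx": 0,"wy": 0,"wz": 0,"hand": 0},
    {"x": 0,"y": 0,"z": -0.1,"wx": 0,"wy": 0,"wz": 0,"hand": 0},
  ],
)

```text
t: 14.62
tool_pos: [0.5741, 0.0681, 0.2459]
tcp_rot: [[-0.994, -0.105, -0.0], [-0.105, 0.994, -0.0], [0.0, -0.0, -1.0]]
force: [-0.1, -0.6, -2.0]
opening: 0.246
grip_force: 27.0
```

>>> jog_arm(
  plan=[
    {"x": 0,"y": 0,"z": -0.1,"wx": 0,"wy": 0,"wz": 0,"hand": 0},
    {"x": 0,"y": 0,"z": -0.1,"wx": 0,"wy": 0,"wz": 0,"hand": 0},
  ],
)

```text
t: 14.78
tool_pos: [0.5743, 0.0682, 0.245]
tcp_rot: [[-0.994, -0.105, 0.0], [-0.105, 0.994, 0.0], [-0.0, 0.0, -1.0]]
force: [-0.5, -0.3, -1.1]
opening: 0.252
grip_force: 27.1
```

>>> jog_arm(
  plan=[
    {"x": 0,"y": 0,"z": -0.1,"wx": 0,"wy": 0,"wz": 0,"hand": 0},
    {"x": 0,"y": 0,"z": -0.1,"wx": 0,"wy": 0,"wz": 0,"hand": 0},
  ],
)

```text
t: 14.95
tool_pos: [0.5743, 0.0681, 0.2448]
tcp_rot: [[-0.994, -0.105, 0.001], [-0.105, 0.994, 0.0], [-0.001, 0.0, -1.0]]
force: [-0.9, -0.5, 1.6]
opening: 0.258
grip_force: 27.6
```

>>> jog_arm(
  plan=[
    {"x": 0,"y": 0,"z": 0,"wx": 0,"wy": 0,"wz": 0,"hand": 0.3},
    {"x": 0,"y": 0,"z": 0,"wx": 0,"wy": 0,"wz": 0,"hand": 0.35},
    {"x": 0,"y": 0,"z": 0,"wx": 0,"wy": 0,"wz": 0,"hand": 0.45},
    {"x": 0,"y": 0,"z": 0,"wx": 0,"wy": 0,"wz": 0,"hand": 0.5},
    {"x": 0,"y": 0,"z": 0,"wx": 0,"wy": 0,"wz": 0,"hand": 0.5},
  ],
)

```text
t: 15.37
tool_pos: [0.5742, 0.0681, 0.2439]
tcp_rot: [[-0.994, -0.105, 0.0], [-0.105, 0.994, 0.0], [-0.0, 0.0, -1.0]]
force: [0.2, 0.4, -0.2]
opening: 0.501
grip_force: 0.0
```

>>> jog_arm(
  plan=[
    {"x": 0,"y": 0,"z": 1,"wx": 0,"wy": 0,"wz": 0,"hand": 0.5},
    {"x": 0,"y": 0,"z": 2.5,"wx": 0,"wy": 0,"wz": 0,"hand": 0.5},
    {"x": 0,"y": 0,"z": 5,"wx": 0,"wy": 0,"wz": 0,"hand": 0.5},
    {"x": 0,"y": 0,"z": 8,"wx": 0,"wy": 0,"wz": 0,"hand": 0.5},
    {"x": 0,"y": 0,"z": 10,"wx": 0,"wy": 0,"wz": 0,"hand": 0.2},
  ],
)

```text
t: 15.78
tool_pos: [0.5743, 0.0682, 0.3474]
tcp_rot: [[-0.994, -0.105, 0.003], [-0.105, 0.994, 0.0], [-0.003, 0.0, -1.0]]
force: [-0.2, -0.2, 0.8]
opening: 0.372
grip_force: 0.0
```

Run:
```python
from h import *
o=manip.get_obs();p=o["tool_pos"];print(p,yaw(o)%360,o["joint_positions"].round(2))
cv2.imwrite("pics/s7.png",cv2.resize(manip.snapshot("scene")[110:240,260:430,::-1],(785,600),interpolation=cv2.INTER_CUBIC))
# fold: tool x anti-parallel? face options: push dir at arm 90 = rail +y (95.7), at 0 = rail +x (5.7)
X,_=F(UH,90,.012,-1);print("approach",X,100*(X-p[:2]))
for d in (90,83,76,69,62,55,48,41,34,27,20,14,10,6,2,-2):
    Y,_=F(UH,d,0,-1);print(d,np.round(100*(Y-X),2))
```

```text
[0.57433405 0.06815246 0.34737521] 186.04507920168996 [0.12 0.39 0.52 1.69 0.   0.01]
approach [ 0.56256358 -0.13590211] [ -1.17704647 -20.40545722]
90 [-0.12  1.19]
83 [-0.35  2.17]
76 [-0.46  3.18]
69 [-0.45  4.18]
62 [-0.32  5.18]
55 [-0.06  6.16]
48 [0.31 7.1 ]
41 [0.79 7.98]
34 [1.38 8.8 ]
27 [2.06 9.54]
20 [ 2.83 10.2 ]
14 [ 3.55 10.68]
10 [ 4.05 10.96]
6 [ 4.57 11.2 ]
2 [ 5.11 11.4 ]
-2 [ 5.66 11.57]
```

View pics/s7.png

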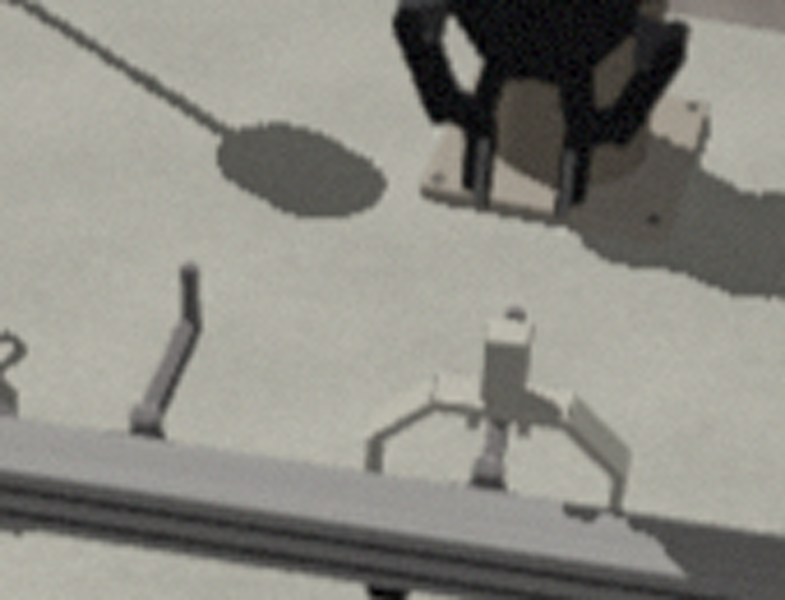

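The headset hangs upright on the free hook with the crest at (507,360) and the pin visible beyond it at (515,315). The fingers are clear. Next I go to the -y side of the emptied hook's pin.

>>> jog_arm(
  plan=[
    {"x": -0.2,"y": -2,"z": 0,"wx": 0,"wy": 0,"wz": 7,"hand": 0},
    {"x": -0.3,"y": -4.5,"z": 0,"wx": 0,"wy": 0,"wz": 14,"hand": 0},
    {"x": -0.4,"y": -7,"z": 0,"wx": 0,"wy": 0,"wz": 21,"hand": 0},
    {"x": -0.5,"y": -9.5,"z": 0,"wx": 0,"wy": 0,"wz": 28,"hand": 0},
    {"x": -0.6,"y": -12,"z": 0,"wx": 0,"wy": 0,"wz": 35,"hand": 0},
  ],
)

```text
t: 16.25
tool_pos: [0.568, -0.0528, 0.3446]
tcp_rot: [[-0.75, -0.662, 0.001], [-0.662, 0.75, -0.0], [-0.001, -0.001, -1.0]]
force: [0.3, 0.0, 0.6]
opening: 0.0
grip_force: 0.0
```

>>> jog_arm(
  plan=[
    {"x": -0.1,"y": -2,"z": 0,"wx": 0,"wy": 0,"wz": 7,"hand": 0},
    {"x": -0.2,"y": -4,"z": 0,"wx": 0,"wy": 0,"wz": 14,"hand": 0},
    {"x": -0.3,"y": -6,"z": 0,"wx": 0,"wy": 0,"wz": 21,"hand": 0},
    {"x": -0.4,"y": -8,"z": 0,"wx": 0,"wy": 0,"wz": 28,"hand": 0},
    {"x": -0.6,"y": -8.4,"z": 0,"wx": 0,"wy": 0,"wz": 35,"hand": 0},
  ],
)

```text
t: 16.67
tool_pos: [0.562, -0.1389, 0.3442]
tcp_rot: [[-0.238, -0.971, 0.0], [-0.971, 0.238, -0.001], [0.001, -0.001, -1.0]]
force: [0.6, 0.7, 0.2]
opening: -0.001
grip_force: 0.0
```

>>> jog_arm(
  plan=[
    {"x": 0,"y": 0,"z": 0,"wx": 0,"wy": 0,"wz": 7,"hand": 0},
    {"x": 0,"y": 0,"z": 0,"wx": 0,"wy": 0,"wz": 14,"hand": 0},
    {"x": 0,"y": 0,"z": -2,"wx": 0,"wy": 0,"wz": 19.7,"hand": 0},
    {"x": 0,"y": 0,"z": -4,"wx": 0,"wy": 0,"wz": 19.7,"hand": 0},
    {"x": 0,"y": 0,"z": -6,"wx": 0,"wy": 0,"wz": 19.7,"hand": 0},
  ],
)

```text
t: 17.08
tool_pos: [0.5624, -0.1361, 0.2842]
tcp_rot: [[0.1, -0.995, 0.002], [-0.995, -0.1, -0.0], [0.001, -0.002, -1.0]]
force: [-0.5, -0.9, -0.3]
opening: -0.003
grip_force: 0.0
```

```bash
python3 st.py u;python3 - <<'E'
from h import *
o=manip.get_obs();p=o["tool_pos"];X,_=F(UH,90,.012,-1);print(p,100*(X-p[:2]),yaw(o)%360)
E
```

```text
z 0.2842 yaw-arm 90.0 F rail xy [-0.6 -0.8] fz -0.3 rel mm [-81.1 -28.2]
pin angle 98.2 finger offset along arm mm -3.0
[ 0.56243338 -0.13607239  0.28423143] [0.01302013 0.0170277 ] 275.7456420256052
```

>>> jog_arm(
  plan=[
    {"x": 0,"y": 0,"z": -2,"wx": 0,"wy": 0,"wz": 0,"hand": 0},
    {"x": 0,"y": 0,"z": -4,"wx": 0,"wy": 0,"wz": 0,"hand": 0},
    {"x": 0,"y": 0,"z": -5,"wx": 0,"wy": 0,"wz": 0,"hand": 0},
    {"x": 0,"y": 0,"z": -5,"wx": 0,"wy": 0,"wz": 0,"hand": 0},
    {"x": 0,"y": 0,"z": -5,"wx": 0,"wy": 0,"wz": 0,"hand": 0},
  ],
)

```text
t: 17.5
tool_pos: [0.5621, -0.1358, 0.2343]
tcp_rot: [[0.1, -0.995, -0.0], [-0.995, -0.1, 0.0], [-0.0, 0.0, -1.0]]
force: [-0.8, -0.6, -0.0]
opening: -0.0
grip_force: 0.0
```

>>> jog_arm(
  plan=[
    {"x": -0.1,"y": 0.6,"z": 0,"wx": 0,"wy": 0,"wz": 0,"hand": 0},
    {"x": -0.1,"y": 1.1,"z": 0,"wx": 0,"wy": 0,"wz": 0,"hand": 0},
    {"x": -0.2,"y": 1.6,"z": 0,"wx": 0,"wy": 0,"wz": -3,"hand": 0},
    {"x": -0.3,"y": 2.2,"z": 0,"wx": 0,"wy": 0,"wz": -7,"hand": 0},
    {"x": -0.3,"y": 2.2,"z": 0,"wx": 0,"wy": 0,"wz": -7,"hand": 0},
  ],
)

```text
t: 17.92
tool_pos: [0.5598, -0.1136, 0.2356]
tcp_rot: [[-0.022, -1.0, 0.003], [-1.0, 0.022, -0.002], [0.002, -0.003, -1.0]]
force: [0.3, -1.8, -0.6]
opening: -0.0
grip_force: 1.3
```

```bash
python3 st.py u
```

```text
z 0.2356 yaw-arm 83.0 F rail xy [ 0.2 -1.8] fz -0.6 rel mm [-81.5  -5.6]
pin angle 82.6 finger offset along arm mm -4.7
```

>>> jog_arm(
  plan=[
    {"x": -0.1,"y": 1,"z": 0,"wx": 0,"wy": 0,"wz": -7,"hand": 0},
    {"x": -0.1,"y": 2,"z": 0,"wx": 0,"wy": 0,"wz": -14,"hand": 0},
    {"x": 0,"y": 3,"z": 0,"wx": 0,"wy": 0,"wz": -21,"hand": 0},
    {"x": 0.3,"y": 4,"z": 0,"wx": 0,"wy": 0,"wz": -28,"hand": 0},
    {"x": 0.3,"y": 4,"z": 0,"wx": 0,"wy": 0,"wz": -28,"hand": 0},
  ],
)

```text
t: 18.33
tool_pos: [0.5631, -0.0746, 0.2352]
tcp_rot: [[-0.489, -0.872, 0.003], [-0.872, 0.489, -0.004], [0.002, -0.004, -1.0]]
force: [0.6, -5.4, -0.3]
opening: 0.002
grip_force: 2.7
```

>>> jog_arm(
  plan=[
    {"x": 0.4,"y": 0.9,"z": 0,"wx": 0,"wy": 0,"wz": -7,"hand": 0},
    {"x": 0.9,"y": 1.8,"z": 0,"wx": 0,"wy": 0,"wz": -14,"hand": 0},
    {"x": 1.4,"y": 2.6,"z": 0,"wx": 0,"wy": 0,"wz": -21,"hand": 0},
    {"x": 2.1,"y": 3.4,"z": 0,"wx": 0,"wy": 0,"wz": -28,"hand": 0},
    {"x": 2.1,"y": 3.4,"z": 0,"wx": 0,"wy": 0,"wz": -28,"hand": 0},
  ],
)

```text
t: 18.75
tool_pos: [0.5828, -0.0421, 0.2344]
tcp_rot: [[-0.842, -0.539, -0.002], [-0.539, 0.842, -0.006], [0.005, -0.004, -1.0]]
force: [-3.2, -8.9, 1.5]
opening: -0.001
grip_force: 4.0
```

```bash
python3 st.py u
```

```text
z 0.2344 yaw-arm 26.9 F rail xy [-4.1 -8.6] fz 1.5 rel mm [-51.6  63.4]
pin angle 27.8 finger offset along arm mm -5.1
```

Run:
```python
from h import *
o=manip.get_obs();print(o["force"],o["wrist_torque"])
n=cv2.resize(manip.snapshot("scene")[110:240,260:430,::-1],(785,600),interpolation=cv2.INTER_CUBIC);cv2.imwrite("pics/s8.png",n)
a=cv2.imread("pics/s7.png",0).astype(float);b=cv2.cvtColor(n,cv2.COLOR_BGR2GRAY).astype(float)
d=np.abs(a-b)>30
# coarse map of changes (25px cells)
for r in range(225,500,25): print(r,''.join('#' if d[r:r+25,c:c+25].mean()>.25 else '.' for c in range(0,775,25)))
w=(slice(300,480),slice(470,640)); print(cv2.phaseCorrelate(a[w].copy(),b[w].copy()))
```

```text
[-3.23409642 -8.93798393  1.49279255] [-1.86039898  0.69272975 -0.07623675]
225 .......#########...............
250 .......#########........###....
275 .......#.######................
300 .......#..###..................
325 .......#..###..................
350 ......##...##..................
375 ......#...###...###............
400 ......#######..##..............
425 ......##...........#...........
450 ...................#...........
475 ...............######..........
((-0.06312018546429954, 0.08410595310400026), 0.565115430598925)
```

Run:
```python
from h import *
o=manip.get_obs();p=o["tool_pos"][:2]
for d,g in ((28,.008),(27,0),(20,0),(14,0),(10,0),(6,0),(2,0),(0,0),(-4,0)):
    Y,_=F(UH,d,g,-1,L=.086);print(d,g,np.round(100*(Y-p),2),round(d+185.7-yaw(o)%360,1))
```

```text
28 0.008 [-0.98  0.06] 0.9
27 0 [-0.2   0.61] -0.1
20 0 [0.62 1.3 ] -7.1
14 0 [1.39 1.8 ] -13.1
10 0 [1.92 2.09] -17.1
6 0 [2.48 2.34] -21.1
2 0 [3.05 2.55] -25.1
0 0 [3.34 2.64] -27.1
-4 0 [3.94 2.79] -31.1
```

>>> jog_arm(
  plan=[
    {"x": -0.7,"y": -0.4,"z": 0,"wx": 0,"wy": 0,"wz": 0,"hand": 0},
    {"x": -1,"y": 0.1,"z": 0,"wx": 0,"wy": 0,"wz": 0,"hand": 0},
    {"x": -1,"y": 0.1,"z": 0,"wx": 0,"wy": 0,"wz": 0,"hand": 0},
    {"x": -0.5,"y": 0.4,"z": 0,"wx": 0,"wy": 0,"wz": 0,"hand": 0},
    {"x": -0.2,"y": 0.6,"z": 0,"wx": 0,"wy": 0,"wz": 0,"hand": 0},
  ],
)

```text
t: 19.22
tool_pos: [0.5788, -0.0335, 0.2339]
tcp_rot: [[-0.84, -0.542, -0.005], [-0.542, 0.84, -0.001], [0.005, 0.002, -1.0]]
force: [-10.9, -2.9, 4.2]
opening: -0.003
grip_force: 5.0
```

>>> jog_arm(
  plan=[
    {"x": 0.4,"y": 0.35,"z": 0,"wx": 0,"wy": 0,"wz": -3.5,"hand": 0},
    {"x": 0.8,"y": 0.7,"z": 0,"wx": 0,"wy": 0,"wz": -7,"hand": 0},
    {"x": 0.8,"y": 0.7,"z": 0,"wx": 0,"wy": 0,"wz": -7,"hand": 0},
  ],
)

```text
t: 19.47
tool_pos: [0.5867, -0.0267, 0.2336]
tcp_rot: [[-0.901, -0.434, -0.007], [-0.434, 0.901, -0.002], [0.007, 0.001, -1.0]]
force: [-9.4, -2.3, 3.7]
opening: 0.001
grip_force: 5.0
```

```bash
python3 st.py u
```

```text
z 0.2336 yaw-arm 20.0 F rail xy [-9.6 -1.4] fz 3.7 rel mm [-46.2  78.3]
pin angle 20.4 finger offset along arm mm 4.3
```

>>> jog_arm(
  plan=[
    {"x": 0.4,"y": 0.25,"z": 0,"wx": 0,"wy": 0,"wz": -3,"hand": 0},
    {"x": 0.8,"y": 0.4,"z": 0,"wx": 0,"wy": 0,"wz": -6,"hand": 0},
    {"x": 1.0,"y": 0.5,"z": 0,"wx": 0,"wy": 0,"wz": -8,"hand": 0},
    {"x": 1.3,"y": 0.6,"z": 0,"wx": 0,"wy": 0,"wz": -10,"hand": 0},
    {"x": 1.3,"y": 0.6,"z": 0,"wx": 0,"wy": 0,"wz": -10,"hand": 0},
  ],
)

```text
t: 19.88
tool_pos: [0.5986, -0.0192, 0.2336]
tcp_rot: [[-0.962, -0.272, -0.009], [-0.272, 0.962, 0.002], [0.008, 0.004, -1.0]]
force: [-11.7, 1.5, 5.2]
opening: 0.001
grip_force: 5.8
```

```bash
python3 st.py u
```

```text
z 0.2336 yaw-arm 10.1 F rail xy [-11.5   2.7] fz 5.2 rel mm [-33.6  84.5]
pin angle 11.6 finger offset along arm mm 4.1
```

>>> jog_arm(
  plan=[
    {"x": 0.15,"y": 0,"z": 0.1,"wx": 0,"wy": 0,"wz": -1,"hand": 0},
    {"x": 0.3,"y": 0,"z": 0.15,"wx": 0,"wy": 0,"wz": -2,"hand": 0},
    {"x": 0.3,"y": 0,"z": 0.15,"wx": 0,"wy": 0,"wz": -2,"hand": 0},
  ],
)

```text
t: 20.13
tool_pos: [0.6007, -0.0185, 0.2345]
tcp_rot: [[-0.971, -0.24, -0.011], [-0.24, 0.971, 0.004], [0.01, 0.006, -1.0]]
force: [-12.4, 4.5, 4.1]
opening: -0.0
grip_force: 6.0
```

>>> jog_arm(
  plan=[
    {"x": 0.1,"y": 0,"z": 0.05,"wx": 0,"wy": 0,"wz": -1,"hand": 0},
    {"x": 0.2,"y": 0,"z": 0.1,"wx": 0,"wy": 0,"wz": -2,"hand": 0},
    {"x": 0.2,"y": 0,"z": 0.1,"wx": 0,"wy": 0,"wz": -2,"hand": 0},
  ],
)

```text
t: 20.38
tool_pos: [0.6022, -0.0178, 0.2351]
tcp_rot: [[-0.978, -0.206, -0.012], [-0.206, 0.979, 0.005], [0.011, 0.007, -1.0]]
force: [-13.5, 5.0, 3.2]
opening: 0.004
grip_force: 6.2
```

```bash
python3 st.py u
```

```text
z 0.2351 yaw-arm 6.2 F rail xy [-12.9   6.3] fz 3.2 rel mm [-29.8  85.5]
pin angle 9.2 finger offset along arm mm 3.4
```

>>> jog_arm(
  plan=[
    {"x": 0,"y": 0.15,"z": 0.1,"wx": 0,"wy": 0,"wz": 0,"hand": 0},
    {"x": 0,"y": 0.25,"z": 0.15,"wx": 0,"wy": 0,"wz": 0,"hand": 0},
    {"x": 0,"y": 0.25,"z": 0.15,"wx": 0,"wy": 0,"wz": 0,"hand": 0},
  ],
)

```text
t: 20.63
tool_pos: [0.6023, -0.0176, 0.2356]
tcp_rot: [[-0.979, -0.205, -0.013], [-0.205, 0.979, -0.0], [0.012, 0.003, -1.0]]
force: [-11.6, -0.9, -1.5]
opening: -0.001
grip_force: 5.8
```

```bash
python3 st.py u
```

```text
z 0.2356 yaw-arm 6.1 F rail xy [-11.6   0.3] fz -1.5 rel mm [-29.7  85.7]
pin angle 9.1 finger offset along arm mm 3.5
```

>>> jog_arm(
  plan=[
    {"x": 0.15,"y": 0.05,"z": 0,"wx": 0,"wy": 0,"wz": 0,"hand": 0},
    {"x": 0.3,"y": 0.1,"z": 0.05,"wx": 0,"wy": 0,"wz": 0,"hand": 0},
    {"x": 0.3,"y": 0.1,"z": 0.05,"wx": 0,"wy": 0,"wz": 0,"hand": 0},
  ],
)

```text
t: 20.88
tool_pos: [0.6053, -0.0167, 0.2359]
tcp_rot: [[-0.979, -0.205, -0.013], [-0.205, 0.979, 0.0], [0.013, 0.003, -1.0]]
force: [-11.8, -1.7, -1.7]
opening: -0.001
grip_force: 5.8
```

>>> jog_arm(
  plan=[
    {"x": 0.1,"y": 0.02,"z": 0,"wx": 0,"wy": 0,"wz": 0,"hand": 0},
    {"x": 0.2,"y": 0.05,"z": 0.05,"wx": 0,"wy": 0,"wz": 0,"hand": 0},
    {"x": 0.2,"y": 0.05,"z": 0.05,"wx": 0,"wy": 0,"wz": 0,"hand": 0},
  ],
)

```text
t: 21.13
tool_pos: [0.6071, -0.0163, 0.2361]
tcp_rot: [[-0.979, -0.205, -0.014], [-0.205, 0.979, 0.0], [0.014, 0.003, -1.0]]
force: [-12.4, -1.4, -2.6]
opening: -0.001
grip_force: 5.9
```

```bash
python3 st.py u
```

```text
z 0.2361 yaw-arm 6.1 F rail xy [-12.4  -0.2] fz -2.6 rel mm [-24.8  86.6]
pin angle 5.8 finger offset along arm mm 3.8
```

>>> jog_arm(
  plan=[
    {"x": 0.15,"y": 0.05,"z": 0,"wx": 0,"wy": 0,"wz": -1,"hand": 0},
    {"x": 0.3,"y": 0.1,"z": 0,"wx": 0,"wy": 0,"wz": -2,"hand": 0},
    {"x": 0.3,"y": 0.1,"z": 0,"wx": 0,"wy": 0,"wz": -2,"hand": 0},
  ],
)

```text
t: 21.38
tool_pos: [0.61, -0.0151, 0.236]
tcp_rot: [[-0.985, -0.17, -0.014], [-0.17, 0.985, 0.0], [0.014, 0.003, -1.0]]
force: [-12.1, -0.6, -1.8]
opening: -0.002
grip_force: 6.0
```

>>> jog_arm(
  plan=[
    {"x": 0.15,"y": 0.04,"z": 0,"wx": 0,"wy": 0,"wz": -1,"hand": 0},
    {"x": 0.25,"y": 0.08,"z": 0,"wx": 0,"wy": 0,"wz": -2,"hand": 0},
    {"x": 0.25,"y": 0.08,"z": 0,"wx": 0,"wy": 0,"wz": -2,"hand": 0},
  ],
)

```text
t: 21.63
tool_pos: [0.6124, -0.0142, 0.236]
tcp_rot: [[-0.991, -0.136, -0.014], [-0.136, 0.991, 0.001], [0.014, 0.003, -1.0]]
force: [-12.3, 0.2, -3.2]
opening: -0.004
grip_force: 6.1
```

```bash
python3 st.py u
```

```text
z 0.236 yaw-arm 2.1 F rail xy [-12.2   1.5] fz -3.2 rel mm [-19.3  88.2]
pin angle 2.2 finger offset along arm mm 3.8
```

>>> jog_arm(
  plan=[
    {"x": 0.1,"y": 0.04,"z": -0.1,"wx": 0,"wy": 0,"wz": -1,"hand": 0},
    {"x": 0.2,"y": 0.06,"z": -0.1,"wx": 0,"wy": 0,"wz": -1,"hand": 0},
    {"x": 0.2,"y": 0.06,"z": -0.1,"wx": 0,"wy": 0,"wz": -1,"hand": 0},
  ],
)

```text
t: 21.88
tool_pos: [0.6146, -0.0135, 0.2354]
tcp_rot: [[-0.993, -0.119, -0.014], [-0.119, 0.993, 0.001], [0.013, 0.002, -1.0]]
force: [-13.8, -0.0, -1.4]
opening: -0.0
grip_force: 6.2
```

>>> jog_arm(
  plan=[
    {"x": 0.1,"y": 0.03,"z": 0,"wx": 0,"wy": 0,"wz": 0,"hand": 0},
    {"x": 0.15,"y": 0.05,"z": 0,"wx": 0,"wy": 0,"wz": -1,"hand": 0},
    {"x": 0.15,"y": 0.05,"z": 0,"wx": 0,"wy": 0,"wz": -1,"hand": 0},
  ],
)

```text
t: 22.13
tool_pos: [0.616, -0.013, 0.2355]
tcp_rot: [[-0.995, -0.101, -0.014], [-0.101, 0.995, 0.001], [0.013, 0.002, -1.0]]
force: [-12.4, 0.2, -1.3]
opening: 0.002
grip_force: 6.3
```

```bash
python3 st.py u
```

```text
z 0.2355 yaw-arm 0.1 F rail xy [-12.3   1.4] fz -1.3 rel mm [-15.6  89. ]
pin angle -0.3 finger offset along arm mm 4.0
```

>>> jog_arm(
  plan=[
    {"x": 0.1,"y": 0.03,"z": 0,"wx": 0,"wy": 0,"wz": 0,"hand": 0},
    {"x": 0.12,"y": 0.03,"z": 0,"wx": 0,"wy": 0,"wz": 0,"hand": 0},
    {"x": 0.12,"y": 0.03,"z": 0,"wx": 0,"wy": 0,"wz": 0,"hand": 0},
  ],
)

```text
t: 22.38
tool_pos: [0.6172, -0.0128, 0.2355]
tcp_rot: [[-0.995, -0.102, -0.014], [-0.102, 0.995, 0.001], [0.014, 0.002, -1.0]]
force: [-12.2, -0.3, -0.8]
opening: 0.003
grip_force: 6.3
```

>>> jog_arm(
  plan=[
    {"x": 0.1,"y": 0.02,"z": 0,"wx": 0,"wy": 0,"wz": 0,"hand": 0},
    {"x": 0.1,"y": 0.02,"z": 0,"wx": 0,"wy": 0,"wz": 0,"hand": 0},
  ],
)

```text
t: 22.55
tool_pos: [0.6182, -0.0126, 0.2354]
tcp_rot: [[-0.995, -0.101, -0.014], [-0.102, 0.995, 0.001], [0.014, 0.002, -1.0]]
force: [-12.8, -0.2, -1.7]
opening: 0.004
grip_force: 6.3
```

```bash
python3 st.py u
```

```text
z 0.2354 yaw-arm 0.1 F rail xy [-12.7   1.1] fz -1.7 rel mm [-13.4  89.2]
pin angle -1.8 finger offset along arm mm 4.2
```

>>> jog_arm(
  plan=[
    {"x": 0.1,"y": 0.02,"z": 0,"wx": 0,"wy": 0,"wz": 0,"hand": 0},
    {"x": 0.1,"y": 0.02,"z": 0,"wx": 0,"wy": 0,"wz": 0,"hand": 0},
  ],
)

```text
t: 22.72
tool_pos: [0.6192, -0.0125, 0.2354]
tcp_rot: [[-0.995, -0.101, -0.014], [-0.101, 0.995, 0.0], [0.014, 0.002, -1.0]]
force: [-12.7, -1.5, -0.8]
opening: -0.004
grip_force: 6.3
```

>>> jog_arm(
  plan=[
    {"x": 0.1,"y": 0.02,"z": 0,"wx": 0,"wy": 0,"wz": 0,"hand": 0},
    {"x": 0.1,"y": 0.02,"z": 0,"wx": 0,"wy": 0,"wz": 0,"hand": 0},
  ],
)

```text
t: 22.88
tool_pos: [0.6202, -0.0123, 0.2354]
tcp_rot: [[-0.995, -0.101, -0.014], [-0.101, 0.995, 0.0], [0.014, 0.002, -1.0]]
force: [-12.4, -0.4, -0.8]
opening: 0.0
grip_force: 6.4
```

>>> jog_arm(
  plan=[
    {"x": 0.1,"y": 0.02,"z": 0,"wx": 0,"wy": 0,"wz": 0,"hand": 0},
    {"x": 0.1,"y": 0.02,"z": 0,"wx": 0,"wy": 0,"wz": 0,"hand": 0},
  ],
)

```text
t: 23.05
tool_pos: [0.6211, -0.0122, 0.2354]
tcp_rot: [[-0.995, -0.101, -0.014], [-0.101, 0.995, 0.0], [0.014, 0.002, -1.0]]
force: [-13.5, -0.8, -0.2]
opening: -0.001
grip_force: 6.4
```

>>> jog_arm(
  plan=[
    {"x": 0.08,"y": 0.01,"z": 0,"wx": 0,"wy": 0,"wz": 0,"hand": 0},
    {"x": 0.08,"y": 0.01,"z": 0,"wx": 0,"wy": 0,"wz": 0,"hand": 0},
  ],
)

```text
t: 23.22
tool_pos: [0.6219, -0.0121, 0.2353]
tcp_rot: [[-0.995, -0.101, -0.014], [-0.101, 0.995, 0.0], [0.014, 0.002, -1.0]]
force: [-13.7, -0.8, -1.5]
opening: 0.002
grip_force: 6.4
```

>>> jog_arm(
  plan=[
    {"x": 0.1,"y": 0.01,"z": 0,"wx": 0,"wy": 0,"wz": 0,"hand": 0},
    {"x": 0.1,"y": 0.01,"z": 0,"wx": 0,"wy": 0,"wz": 0,"hand": 0},
  ],
)

```text
t: 23.38
tool_pos: [0.6229, -0.012, 0.2353]
tcp_rot: [[-0.995, -0.101, -0.014], [-0.101, 0.995, 0.0], [0.014, 0.002, -1.0]]
force: [-13.3, -0.5, -2.2]
opening: 0.001
grip_force: 6.4
```

>>> jog_arm(
  plan=[
    {"x": 0.08,"y": 0.01,"z": 0,"wx": 0,"wy": 0,"wz": 0,"hand": 0},
    {"x": 0.08,"y": 0.01,"z": 0,"wx": 0,"wy": 0,"wz": 0,"hand": 0},
  ],
)

```text
t: 23.55
tool_pos: [0.6236, -0.0119, 0.2353]
tcp_rot: [[-0.995, -0.101, -0.014], [-0.101, 0.995, 0.0], [0.014, 0.002, -1.0]]
force: [-12.5, -0.2, -1.2]
opening: 0.001
grip_force: 6.4
```

```bash
python3 st.py u
```

```text
z 0.2353 yaw-arm 0.1 F rail xy [-12.5   1.1] fz -1.2 rel mm [-7.9 89.3]
pin angle -5.5 finger offset along arm mm 4.7
```

>>> jog_arm(
  plan=[
    {"x": 0.1,"y": 0.01,"z": 0,"wx": 0,"wy": 0,"wz": 0,"hand": 0},
    {"x": 0.1,"y": 0.01,"z": 0,"wx": 0,"wy": 0,"wz": 0,"hand": 0},
  ],
)

```text
t: 23.72
tool_pos: [0.6246, -0.0118, 0.2353]
tcp_rot: [[-0.995, -0.101, -0.014], [-0.101, 0.995, 0.0], [0.014, 0.002, -1.0]]
force: [-13.3, -0.9, -0.9]
opening: 0.002
grip_force: 6.5
```

>>> jog_arm(
  plan=[
    {"x": 0.08,"y": 0,"z": 0,"wx": 0,"wy": 0,"wz": 0,"hand": 0},
    {"x": 0.08,"y": 0,"z": 0,"wx": 0,"wy": 0,"wz": 0,"hand": 0},
  ],
)

```text
t: 23.88
tool_pos: [0.6251, -0.0118, 0.2353]
tcp_rot: [[-0.995, -0.101, -0.015], [-0.101, 0.995, 0.0], [0.015, 0.002, -1.0]]
force: [-14.5, -0.7, -0.4]
opening: -0.0
grip_force: 6.9
```

>>> jog_arm(
  plan=[
    {"x": 0.06,"y": 0,"z": 0,"wx": 0,"wy": 0,"wz": 0,"hand": 0},
    {"x": 0.06,"y": 0,"z": 0,"wx": 0,"wy": 0,"wz": 0,"hand": 0},
  ],
)

```text
t: 24.05
tool_pos: [0.6255, -0.0118, 0.2352]
tcp_rot: [[-0.995, -0.101, -0.015], [-0.101, 0.995, 0.0], [0.015, 0.002, -1.0]]
force: [-14.5, -1.0, -0.7]
opening: 0.001
grip_force: 7.1
```

>>> jog_arm(
  plan=[
    {"x": 0.06,"y": 0,"z": 0,"wx": 0,"wy": 0,"wz": 0,"hand": 0},
    {"x": 0.06,"y": 0,"z": 0,"wx": 0,"wy": 0,"wz": 0,"hand": 0},
  ],
)

```text
t: 24.22
tool_pos: [0.6258, -0.0118, 0.2352]
tcp_rot: [[-0.995, -0.101, -0.016], [-0.101, 0.995, 0.0], [0.016, 0.002, -1.0]]
force: [-14.9, -0.7, -0.7]
opening: 0.001
grip_force: 7.4
```

>>> jog_arm(
  plan=[
    {"x": -0.4,"y": 0,"z": 0,"wx": 0,"wy": 0,"wz": 0,"hand": 0},
    {"x": -1,"y": -0.1,"z": 0,"wx": 0,"wy": 0,"wz": 0,"hand": 0},
    {"x": -2,"y": -0.5,"z": 0,"wx": 0,"wy": 0,"wz": 0,"hand": 0},
    {"x": -2.5,"y": -0.7,"z": 1.5,"wx": 0,"wy": 0,"wz": 0,"hand": 0},
    {"x": -2.5,"y": -0.7,"z": 4.5,"wx": 0,"wy": 0,"wz": 0,"hand": 0},
  ],
)

```text
t: 24.63
tool_pos: [0.6043, -0.0188, 0.2791]
tcp_rot: [[-0.995, -0.101, -0.009], [-0.101, 0.995, 0.001], [0.009, 0.002, -1.0]]
force: [0.1, 0.0, -0.2]
opening: -0.001
grip_force: 0.0
```

>>> jog_arm(
  plan=[
    {"x": 0,"y": -1,"z": 4,"wx": 0,"wy": 0,"wz": 0,"hand": 0},
    {"x": -3,"y": -4,"z": 7,"wx": 0,"wy": 0,"wz": 0,"hand": 0},
    {"x": -6,"y": -7,"z": 8,"wx": 0,"wy": 0,"wz": 0,"hand": 0},
    {"x": -9,"y": -9,"z": 8,"wx": 0,"wy": 0,"wz": 0,"hand": 0},
    {"x": -12,"y": -11,"z": 8,"wx": 0,"wy": 0,"wz": 0,"hand": 0},
  ],
)

```text
t: 25.05
tool_pos: [0.4875, -0.13, 0.3644]
tcp_rot: [[-0.995, -0.102, 0.004], [-0.102, 0.995, -0.001], [-0.004, -0.001, -1.0]]
force: [-0.2, -0.9, 1.0]
opening: -0.001
grip_force: 0.0
```

Run:
```python
from h import *
o=manip.get_obs();print(o["tool_pos"],o["force"])
s=manip.snapshot("scene");t=manip.snapshot("top")
cv2.imwrite("pics/s9.png",s[:,:,::-1]);cv2.imwrite("pics/t9.png",t[:,:,::-1])
n=cv2.resize(s[110:240,260:430,::-1],(785,600),interpolation=cv2.INTER_CUBIC)
a=cv2.imread("pics/s7.png",0).astype(float);b=cv2.cvtColor(n,cv2.COLOR_BGR2GRAY).astype(float)
for w in((slice(300,480),slice(360,640)),(slice(300,430),slice(470,560))): print("headset shift px*4.6",cv2.phaseCorrelate(a[w].copy(),b[w].copy(),cv2.createHanningWindow((w[1].stop-w[1].start,w[0].stop-w[0].start),cv2.CV_64F)))
# used pin: dark pixels along rows just above the rail, predicted vs found
g=cv2.cvtColor(s,cv2.COLOR_RGB2GRAY).astype(int)
for ang in(0,4,8):
    q=np.radians(ang);P=W(UH+.085*np.array([-np.sin(q),np.cos(q)]));print(ang,"scene pin top/base",proj("scene",np.r_[P,.255]).round(1),proj("scene",np.r_[P,.222]).round(1),"top",proj("top",np.r_[P,.255]).round(1))
u,v=proj("scene",np.r_[W(UH+[0,.085]),.245]);
for r in range(int(v)-8,int(v)+10): print(r,g[r,int(u)-12:int(u)+13].tolist())
```

```text
[ 0.48745653 -0.12998222  0.36436692] [-0.18796438 -0.87308449  0.95518147]
headset shift px*4.6 ((0.045511196933375686, 0.05442405916875259), 0.36940527965078895)
headset shift px*4.6 ((0.23034307654178576, 0.4526045812866073), 0.3186144370093752)
0 scene pin top/base [327.9 193.8] [327.6 204.7] top [303.8 146.1]
4 scene pin top/base [328.4 192.2] [328.1 203. ] top [304.2 148.8]
8 scene pin top/base [328.6 190.5] [328.3 201.4] top [304.8 151.5]
189 [164, 169, 165, 167, 168, 169, 167, 167, 168, 163, 167, 172, 171, 165, 164, 166, 168, 170, 169, 166, 169, 168, 168, 171, 169]
190 [165, 164, 165, 166, 165, 167, 166, 168, 170, 166, 169, 169, 167, 169, 166, 166, 167, 168, 168, 167, 168, 167, 166, 166, 172]
191 [167, 165, 166, 164, 165, 168, 164, 170, 168, 165, 167, 168, 167, 168, 169, 168, 169, 167, 170, 169, 169, 169, 169, 168, 169]
192 [167, 167, 166, 166, 165, 167, 167, 166, 168, 169, 167, 161, 159, 164, 170, 169, 164, 164, 169, 167, 176, 170, 170, 167, 171]
193 [167, 165, 169, 168, 165, 166, 168, 168, 167, 163, 145, 132, 133, 148, 168, 170, 170, 168, 166, 168, 174, 172, 173, 170, 170]

[... 924 characters left out ...]
, 169, 174, 161, 69, 52, 54, 92, 149, 173, 175, 173, 175, 174, 176, 176, 175, 169, 158]
202 [134, 141, 146, 149, 151, 159, 162, 165, 173, 163, 72, 54, 57, 90, 152, 175, 176, 171, 177, 177, 177, 175, 176, 172, 150]
203 [112, 113, 118, 118, 126, 129, 138, 134, 148, 139, 68, 52, 58, 88, 150, 178, 176, 173, 176, 176, 174, 174, 177, 168, 128]
204 [100, 109, 114, 112, 113, 112, 114, 115, 121, 110, 67, 58, 55, 86, 142, 175, 176, 176, 177, 173, 173, 173, 176, 173, 146]
205 [76, 83, 84, 88, 85, 91, 92, 101, 110, 108, 67, 57, 59, 87, 147, 174, 174, 175, 173, 175, 174, 174, 175, 170, 136]
206 [56, 61, 57, 60, 64, 63, 68, 76, 83, 82, 65, 58, 60, 89, 153, 174, 171, 173, 171, 172, 172, 176, 178, 167, 130]
```

```bash
python3 -c "
from rig import manip
print(manip.close_job())"
```

```text
the job is handed in; nothing more can be done
None
```

The job is handed in at about 25 s: the empty hook was pushed out until its stop was felt, the headset hangs upright and released on it, and the emptied hook was folded flat until its stop was felt, with sensed forces never above about 16 N.

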